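# Find the socket that fits and tighten the antenna connector's nut

## Task

The hex nut that clamps the antenna connector on top of the aluminium box has worked loose. Find which of the three look-alike sockets from the blue tray fits it by trying them on the nut, standing each wrong one back upright in the tray, then push the right one fully home over the nut and turn the nut with it, clockwise seen from above, until it is tight against its stop. Finish while still gripping that socket, fully home and upright on the tightened nut; leave the circuit board, the blue reel and the USB stick where they are.

Things in the scene. Friction and masses are not known exactly. Their poses are not given: they have to be found in the camera images.
- socket_a: one of three deep steel sockets, alike outside, mouth down in the tray, one per bay, any order; one fits. 55 mm tall: round sleeve of 32 mm diameter up to 33 mm, above it, from 36 to 55 mm, a hexagonal head 22 mm across flats to grip by two parallel flats. Origin: centre of the mouth rim (underside), z up. Head and hexagonal bore in line: flats face its +x and every 60 degrees from there
- socket_b: as socket_a outside. The bore (30 mm deep, bevelled mouth) differs, unmarked: one socket is too small and stops on top of the nut, 8 mm short of home; one is too large: it goes down but slips round without turning the nut; the one that fits has 1 mm play across flats (0.09 rad of free turn either way) and turns it
- socket_c: as socket_a outside; which of the three fits must be found by trying. Each weighs 0.08 to 0.15 kg
- tray: blue plastic socket tray, 54 (x) x 162 (y) x 14 mm, fixed to the table; walls 3 mm, two dividers make three bays of 48 x 50 mm in a row along its y, centred at y = -53, 0 and +53 mm. Origin: centre of its underside; the floor the sockets stand on is 3 mm up
- antenna_box: die-cast aluminium box, 74 (x) x 100 (y) mm, its lid 49 mm above the table, screwed to a fixed plywood board of 112 (x) x 132 (y) x 9 mm. Origin: centre of the board's underside; the antenna connector stands in the middle of the lid, upright over the origin
- nut_seat (a point): middle of the steel hex nut's underside, 51 mm above the table, on a dark washer of 34 mm diameter; a socket is fully home when its mouth rim rests on this washer, its origin at this point. Turns with the nut: z up, flats face its x axis and every 60 degrees. Nut 19 mm across flats, 8 mm tall; its brass barrel (13 mm diameter, tapered tip) stands 14 mm above it and enters the socket
- nut (a joint): turn of the nut in rad, growing clockwise seen from above; it starts loose between 0 and 0.3, needs about 0.25 N m to turn, stays where it is left, and is tight against a hard stop at 0.90
- driver_board: a bystander to leave where it is: small green circuit board, 32 x 35 x 12 mm, left of the gap between tray and box; origin at its underside
- wick_reel: a bystander to leave where it is: flat blue reel, 45 mm diameter, 10 mm tall, behind the box, to its right; origin at its underside
- usb_stick: a bystander to leave where it is: blue USB stick, 18 x 52 x 9 mm, right of the tray, beside the clear parts box; origin at its underside

How it is judged:
On the way, in this order (a step that is already met when the one before it is completed fails the run):
1. a socket is fully home over the still loose nut (value of joint nut below 0.45 rad and ((horizontal distance between socket_a and nut_seat below 0.003 m and z of socket_a in the frame of nut_seat below 0.0025 m and angle between socket_a's own z axis and vertical below 0.08 rad) or (horizontal distance between socket_b and nut_seat below 0.003 m and z of socket_b in the frame of nut_seat below 0.0025 m and angle between socket_b's own z axis and vertical below 0.08 rad) or (horizontal distance between socket_c and nut_seat below 0.003 m and z of socket_c in the frame of nut_seat below 0.0025 m and angle between socket_c's own z axis and vertical below 0.08 rad))), for 0.1 s.
2. the nut is tight with a socket still home on it (value of joint nut above 0.82 rad and ((horizontal distance between socket_a and nut_seat below 0.004 m and z of socket_a in the frame of nut_seat below 0.003 m and angle between socket_a's own z axis and vertical below 0.08 rad) or (horizontal distance between socket_b and nut_seat below 0.004 m and z of socket_b in the frame of nut_seat below 0.003 m and angle between socket_b's own z axis and vertical below 0.08 rad) or (horizontal distance between socket_c and nut_seat below 0.004 m and z of socket_c in the frame of nut_seat below 0.003 m and angle between socket_c's own z axis and vertical below 0.08 rad))), for 0.2 s.
At the end, for the whole second after the job is handed in: Nut within 0.08 rad of its tight stop; the fitting socket gripped by the fingers, its mouth within 2.5 mm of fully home, within 3 mm of the nut's axis and 0.08 rad of upright; the two other sockets stand upright (0.12 rad) on the tray's floor; bystanders moved less than 25 mm (value of joint nut above 0.82 rad and ((horizontal distance between socket_a and nut_seat below 0.003 m and z of socket_a in the frame of nut_seat below 0.0025 m and angle between socket_a's own z axis and vertical below 0.08 rad and contact force between the fingers and socket_a above 2 N and angle between each of socket_b, socket_c's own z axis and vertical below 0.12 rad and z of each of socket_b, socket_c in the frame of tray below 0.007 m and x of socket_b in the frame of tray between -0.027 and 0.027 m and y of socket_b in the frame of tray between -0.081 and 0.081 m and x of socket_c in the frame of tray between -0.027 and 0.027 m and y of socket_c in the frame of tray between -0.081 and 0.081 m) or (horizontal distance between socket_b and nut_seat below 0.003 m and z of socket_b in the frame of nut_seat below 0.0025 m and angle between socket_b's own z axis and vertical below 0.08 rad and contact force between the fingers and socket_b above 2 N and angle between each of socket_a, socket_c's own z axis and vertical below 0.12 rad and z of each of socket_a, socket_c in the frame of tray below 0.007 m and x of socket_a in the frame of tray between -0.027 and 0.027 m and y of socket_a in the frame of tray between -0.081 and 0.081 m and x of socket_c in the frame of tray between -0.027 and 0.027 m and y of socket_c in the frame of tray between -0.081 and 0.081 m) or (horizontal distance between socket_c and nut_seat below 0.003 m and z of socket_c in the frame of nut_seat below 0.0025 m and angle between socket_c's own z axis and vertical below 0.08 rad and contact force between the fingers and socket_c above 2 N and angle between each of socket_a, socket_b's own z axis and vertical below 0.12 rad and z of each of socket_a, socket_b in the frame of tray below 0.007 m and x of socket_a in the frame of tray between -0.027 and 0.027 m and y of socket_a in the frame of tray between -0.081 and 0.081 m and x of socket_b in the frame of tray between -0.027 and 0.027 m and y of socket_b in the frame of tray between -0.081 and 0.081 m))); the arm keeps its last pose, push and grip.
It fails at once if the circuit board was moved 25 mm or more (distance of driver_board from where it was at the start of the episode above 0.025 m).
It fails at once if the blue reel was moved 25 mm or more (distance of wick_reel from where it was at the start of the episode above 0.025 m).
It fails at once if the USB stick was moved 25 mm or more (distance of usb_stick from where it was at the start of the episode above 0.025 m).
It also fails if it takes over 72 s, if anything falls off the work surface, if the arm or the gripper's body presses on something with over 40 N, if the wrist force passes 120 N, or if a joint passes its speed limit or range.

## Robot

A 7-joint arm with a two-finger parallel gripper is mounted at the origin on a cart in front of the work surface, level with it; the furniture and walls round the work are solid. World frame = base frame: x ahead of the robot, y to its left, z up, the work surface at z = 0. Lengths are in m, angles in rad, forces in N, time in s.
With the tool pointing down it reaches from about 0.4 to 0.85 m from the base axis. Payload 10.4 kg.
Tool frame: the origin (TCP) lies at the very end of the fingers, on their centre line; the grasp point (between the pads) lies 19 mm behind it; z points along the fingers, y is the line along which they close (so a half turn about z gives the same grasp; the last joint's range is limited). The gripper opens to 85 mm and grips with 20 to 120 N. Pads are 22 mm wide; open, the fingers measure 114 mm over their backs; the gripper's body (76 mm by 85 mm) begins 54 mm behind the grasp point. The pads swing forward as they close: fully open they stand 13 mm farther back than shut.
Start: joints at [1.16, 0.332, -0.065, 1.46, 0.022, 1.35, -0.088], TCP at [0.236, -0.579, 0.231] pointing down, gripper open.
Joint ranges: [-2.6, 2.6], [-0.5, 2.12], [-1.47, 1.34], [0.16, 2.42], [-1.27, 4.41], [0.06, 2.06], [-2.6, 2.6]. Speed limits (rad/s): [2.22, 2.22, 2.79, 2.79, 3.14, 3.14, 3.14].

## Interface

Orientations are given as a unit quaternion [x, y, z, w].
In Python, from workcell import manip, optics gives the robot as it stands.
- The arm moves only by the tool jog_arm, never from a script. Its arguments are lists of equal length, an entry for each row: "dr": the turn, a rotation vector about the tool's x, y, z normalised to -1 to 1, where 1 is 4 degrees, a list of three; "translation": the shift along the tool's x, y, z normalised to -1 to 1, where 1 is 0.025 m, a list of three; "jaw": the opening, from 0 (shut) to 1 (fully open). A call has 1 to 10 rows; each row shifts and turns the commanded pose from where the row before left it, along the tool's axes as they then stand; what a row does not reach is not made up. A row lasts 1/10 s, in which the tool goes at most 50 mm and 8.59 degrees, less where a joint would pass 70% of its speed; a pose out of reach is approached as far as the arm can. A call with a number of a shift or a turn outside -1 to 1 is refused whole. A call with a gripper value outside its range is refused whole. The fingers move at their own pace and stop on an object; "squeeze" is the grip in N (left out, the last holds). Time passes only in rows, so rows that do not move let the fingers close. It gives the time, the measured TCP pose, the force, the opening and the grip force at its end, in the units of the state.
- manip.get_obs(): the state, without advancing time (a new reading comes with each control period).
- optics.camera(name): name is "scene" or "side" or "wrist"; returns a dict with "color" (400x640x3 uint8, red, green, blue), "mtx" (3x3 intrinsics, pixels), "k1" (the pictures are not rectified: a ray, as slopes to the right and down, at radius r is drawn at 1 + k1 r^2 times it, then the intrinsics apply), "R" (3x3) and "t" (3): a world point X has camera coordinates R X + t. Camera axes: x right, y down, z forward; pixel columns grow to the right and rows downward; lengths in m; the calibration is good to about 2 mm. A picture is of the moment at which its call begins. There is no depth.
- manip.hand_in(): hands the job in; it is judged then, once.
The state is a dict: "clock": time; "joint_pos": joint angles; "joint_velocities": joint speeds; "tau": joint torques, N m; "position": TCP position; "ee_rot": TCP orientation; "ft_force": force on the tool from outside, world axes, zero at the start; "torque": the same for the moment, N m; "grip_width": opening from 0.0 (shut) to 1.0 (fully open); "grasp_force": force on a finger pad.
Only numpy, scipy, OpenCV 4.12 (cv2) and the standard library are available. Lean on these libraries where they do the work, as an engineer would, in place of code of your own. Each camera call takes 0.05 s, during which the arm holds its last target. There are 200 camera calls.

## Working session

There is one attempt and no reset: what is moved stays moved. The work goes in short steps, Python scripts to look and compute and a tool call to move; the robot and the scene stay as the last step left them, time stands still between calls to the robot, and variables do not carry over. Pictures are saved under pics/ and viewed, at most 10 in all, crops included, and the job is handed in when it is done.

Besides the shell and the picture viewer there is one more tool, called after "Emit:" as name(argument=value, ...) on one line, values as JSON. jog_arm: Moves the arm, as the interface text tells. Scaled input: -1 to 1 covers 0.025 m each way for a shift and 4 degrees each way for a turn. Its arguments: {"type":"object","properties":{"dr":{"type":"array","items":{"type":"array","items":{"type":"number"}}},"translation":{"type":"array","items":{"type":"array","items":{"type":"number"}}},"jaw":{"type":"array","items":{"type":"number"}},"squeeze":{"type":"number"}},"required":["dr","translation","jaw"]}

```bash
mkdir -p pics; ls; cat > h.py <<'E'
import numpy as np,cv2
from workcell import manip,optics
from scipy.spatial.transform import Rotation as Ro
def cam(n,save=None):
    c=optics.camera(n)
    if save: cv2.imwrite('pics/'+save,c['color'][:,:,::-1])
    return c
def ray(c,u,v):
    K=c['mtx'];d=np.array([(u-K[0,2])/K[0,0],(v-K[1,2])/K[1,1]])
    s=d.copy()
    for _ in range(20): s=d/(1+c['k1']*(s@s))
    w=c['R'].T@np.array([s[0],s[1],1]);o=-c['R'].T@c['t']
    return o,w
def onz(c,u,v,z):
    o,w=ray(c,u,v);return o+w*(z-o[2])/w[2]
def proj(c,X):
    p=c['R']@np.array(X)+c['t'];s=p[:2]/p[2];s=s*(1+c['k1']*(s@s));K=c['mtx']
    return np.array([K[0,0]*s[0]+K[0,2],K[1,1]*s[1]+K[1,2]])
def st():
    o=manip.get_obs();print(o['clock'],np.round(o['position'],4),Ro.from_quat(o['ee_rot']).as_matrix().round(4).tolist(),np.round(o['ft_force'],2),np.round(o['torque'],3),o['grip_width'],o['grasp_force'],np.round(o['joint_pos'],3))
    return o
E
python3 - <<'E'
from h import *
st()
for n in ['scene','side','wrist']:
    c=cam(n,n+'0.png');print(n,c['mtx'].tolist(),c['k1'],(-c['R'].T@c['t']).round(3),c['R'].round(3).tolist())
E
```

```text
pics
0.0 [ 0.2362 -0.5782  0.2305] [[0.9257, 0.3782, -0.0006], [0.3782, -0.9257, 0.0013], [-0.0001, -0.0015, -1.0]] [-0.26 -0.03 -0.3 ] [ 0.04  -0.018  0.035] 0.9983715731191435 0.0 [ 1.16   0.333 -0.065  1.461  0.022  1.35  -0.089]
scene [[435.26690926913847, 0.0, 323.35406147024406], [0.0, 435.26690926913847, 190.78064444526467], [0.0, 0.0, 1.0]] -0.046776789473787585 [ 0.195 -0.106  0.726] [[0.753, -0.658, -0.004], [-0.503, -0.571, -0.649], [0.425, 0.49, -0.761]]
side [[427.25223299722427, 0.0, 308.0438725106506], [0.0, 427.25223299722427, 200.8684035446809], [0.0, 0.0, 1.0]] 0.031984619685022454 [ 0.32  -0.378  0.537] [[0.937, -0.348, -0.02], [-0.204, -0.502, -0.841], [0.282, 0.792, -0.541]]
wrist [[323.3881500844646, 0.0, 321.4433623540148], [0.0, 323.3881500844646, 200.24952634455147], [0.0, 0.0, 1.0]] -0.0021254540443773943 [ 0.305 -0.549  0.373] [[0.38, -0.925, -0.001], [-0.885, -0.364, 0.291], [-0.27, -0.11, -0.957]]
```

View pics/scene0.png

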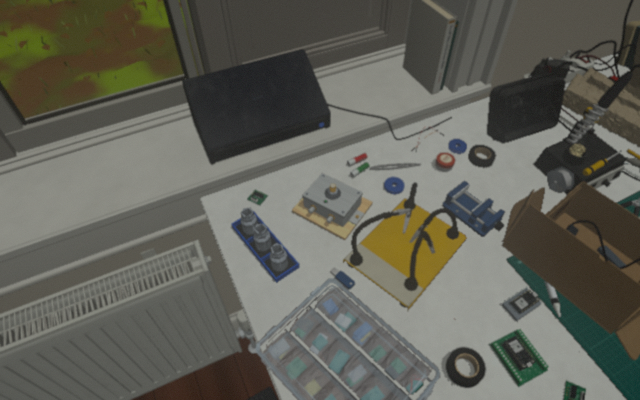

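View pics/side0.png

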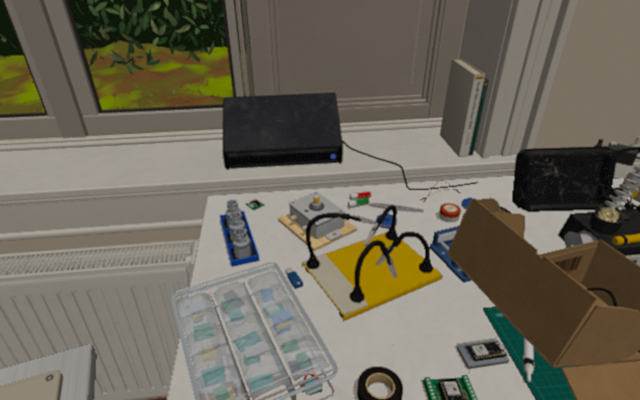

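The scene view shows the tray around (265,243) with three sockets at (248,215), (262,235) and (277,254), and the box at (332,200). In the side view the tray is at (239,238) and the nut at (316,200). Next I'll enlarge both.

```bash
python3 - <<'E'
from h import *
cs={n:cam(n) for n in('scene','side')}
import pickle;pickle.dump(cs,open('c0.pkl','wb'))
a=cs['scene']['color'][165:285,220:380,::-1];b=cs['side']['color'][180:270,210:370,::-1]
a=cv2.resize(a,None,fx=4.2,fy=4.2,interpolation=3)[:,:];b=cv2.resize(b,None,fx=4.2,fy=4.2,interpolation=3)
cv2.imwrite('pics/z1.png',a);cv2.imwrite('pics/z2.png',b)
for n,reg in(('scene',(200,285,225,305)),('side',(205,270,212,265))):
    c=cs[n];im=c['color'][reg[0]:reg[1],reg[2]:reg[3]]
    h=cv2.cvtColor(im,cv2.COLOR_RGB2HSV);m=((h[:,:,0]>100)&(h[:,:,0]<130)&(h[:,:,1]>120)).astype(np.uint8)
    k=cv2.findContours(m,0,1)[0];k=max(k,key=cv2.contourArea)[:,0]+[reg[2],reg[0]]
    P=np.array([onz(c,u,v,.007)[:2] for u,v in k],np.float32)
    print(n,len(k),cv2.minAreaRect(P),onz(c,*((265,243) if n=='scene' else (239,238)),.014))
E
```

```text
scene 180 ((0.39701932668685913, 0.3263769745826721), (0.04802847281098366, 0.16567382216453552), 13.44520378112793) [0.41960704 0.32723506 0.014     ]
side 241 ((0.4169054329395294, 0.3268268406391144), (0.17184290289878845, 0.05237410590052605), 87.08750915527344) [0.41640679 0.3101029  0.014     ]
```

View pics/z1.png

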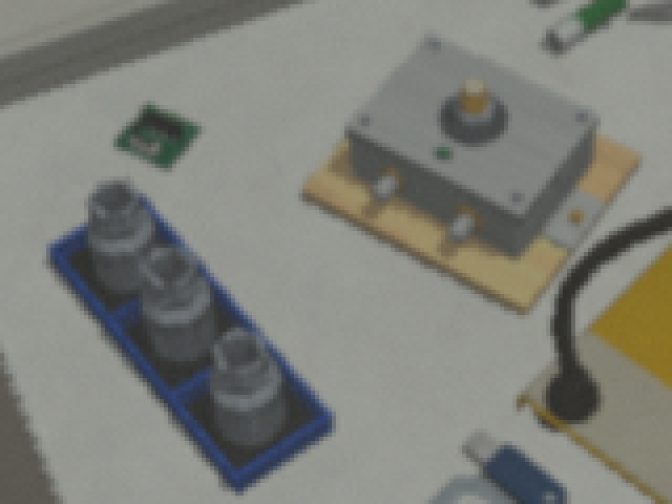

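View pics/z2.png

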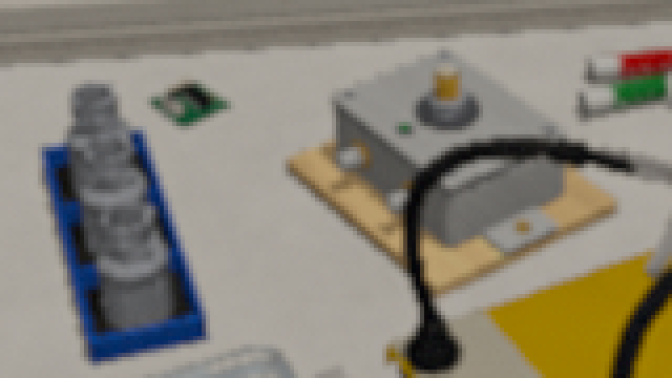

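```bash
python3 - <<'E'
from h import *
import pickle;cs=pickle.load(open('c0.pkl','rb'));A,B=cs['scene'],cs['side']
a=lambda u,v:(220+u/4.2,165+v/4.2); b=lambda u,v:(210+u/4.2,180+v/4.2)
for n,p,z in(('L',(52,247),.014),('R',(331,412),.014),('T',(145,197),.014),('Bt',(240,468),.014),('s1',(115,195),.058),('s2',(169,268),.058),('s3',(243,347),.058),('barrel',(474,84),.073),('washer',(474,118),.051),('board L',(305,193),.009),('boardR',(638,158),.009),('boardB',(525,308),.009),('pcb',(157,133),.006)): print('scene',n,onz(A,*a(*p),z).round(4))
for n,p,z in(('TL',(45,148),.014),('TR',(140,133),.014),('BL',(90,345),.014),('BR',(206,325),.014),('s1',(94,96),.058),('s2',(100,145),.058),('s3',(130,212),.058),('barrel',(448,68),.073),('washer',(448,110),.051)): print('side',n,onz(B,*b(*p),z).round(4))
E
```

```text
scene L [0.3973 0.4084 0.014 ]
scene R [0.4408 0.2485 0.014 ]
scene T [0.4488 0.4037 0.014 ]
scene Bt [0.3927 0.2528 0.014 ]
scene s1 [0.4234 0.3824 0.058 ]
scene s2 [0.4179 0.3322 0.058 ]
scene s3 [0.4174 0.2769 0.058 ]
scene barrel [0.5848 0.3137 0.073 ]
scene washer [0.5833 0.3116 0.051 ]
scene board L [0.5119 0.3568 0.009 ]
scene boardR [0.6519 0.2634 0.009 ]
scene boardB [0.547  0.2345 0.009 ]
scene pcb [0.4804 0.4394 0.006 ]
side TL [0.3973 0.4041 0.014 ]
side TR [0.4459 0.3991 0.014 ]
side BL [0.3872 0.2433 0.014 ]
side BR [0.4385 0.2374 0.014 ]
side s1 [0.4216 0.3741 0.058 ]
side s2 [0.4154 0.3309 0.058 ]
side s3 [0.4167 0.2735 0.058 ]
side barrel [0.5838 0.3102 0.073 ]
side washer [0.5823 0.3068 0.051 ]
```

```bash
python3 - <<'E'
from h import *
import pickle;cs=pickle.load(open('c0.pkl','rb'));A,B=cs['scene'],cs['side']
for p,z in(((505,240),.1),((585,298),0),((640,330),0),((410,285),0),((355,262),0),((640,240),.15)): print(p,onz(A,*p,z).round(3))
o,w=ray(A,505,240);o2,w2=ray(B,452,245) # left corner of carton, rough
print(o+w*.7/np.linalg.norm(w),o2+w2*.7/np.linalg.norm(w2))
E
```

```text
(505, 240) [0.708 0.005 0.1  ]
(585, 298) [ 0.792 -0.151  0.   ]
(640, 330) [ 0.808 -0.249  0.   ]
(410, 285) [0.571 0.083 0.   ]
(355, 262) [0.528 0.186 0.   ]
(640, 240) [ 0.834 -0.153  0.15 ]
[ 0.63486632 -0.01122965  0.18965784] [0.69987988 0.03362725 0.11762298]
```

Emit:
jog_arm(translation=[[0, -1, 0], [0, -1, 0], [0, -1, 0], [0, -1, 0], [0, -1, 0], [0, -1, 0], [0, -1, 0]], dr=[[0, 0, 0], [0, 0, 0], [0, 0, 0], [0, 0, 0], [0, 0, 0], [0, 0, 0], [0, 0, 0]], jaw=[0.5, 0.5, 0.5, 0.5, 0.5, 0.5, 0.5], squeeze=60)

```text
clock: 0.95
position: [0.1698, -0.4156, 0.2313]
ee_rot: [0.981, 0.193, 0.0, 0.0]
ft_force: [0.0, -0.5, 0.9]
grip_width: 0.501
grasp_force: 0.0
```

Emit:
jog_arm(translation=[[1, 0, 0], [1, 0, 0], [1, 0, 0], [1, 0, 0], [1, 0, 0], [1, 0, 0], [1, 0, 0], [1, 0, 0], [1, 0, 0], [1, 0, 0]], dr=[[0, 0, -0.8], [0, 0, -0.8], [0, 0, -0.8], [0, 0, -0.8], [0, 0, -0.8], [0, 0, -0.8], [0, 0, -0.8], [0, 0, -0.8], [0, 0, -0.8], [0, 0, -0.8]], jaw=[0.5, 0.5, 0.5, 0.5, 0.5, 0.5, 0.5, 0.5, 0.5, 0.5])

```text
clock: 1.95
position: [0.3696, -0.2677, 0.2314]
ee_rot: [0.889, 0.458, 0.0, 0.0]
ft_force: [0.1, -0.3, -0.1]
grip_width: 0.5
grasp_force: 0.0
```

Emit:
jog_arm(translation=[[1, 0, 0], [1, 0, 0], [1, 0, 0], [1, 0, 0], [1, 0, 0], [1, 0, 0], [1, 0, 0], [1, 0, 0], [1, 0, 0], [1, 0, 0]], dr=[[0, 0, -0.8], [0, 0, -0.8], [0, 0, -0.8], [0, 0, -0.8], [0, 0, -0.8], [0, 0, -0.8], [0, 0, -0.8], [0, 0, -0.8], [0, 0, -0.8], [0, 0, -0.8]], jaw=[0.5, 0.5, 0.5, 0.5, 0.5, 0.5, 0.5, 0.5, 0.5, 0.5])

```text
clock: 2.95
position: [0.4584, -0.0375, 0.2313]
ee_rot: [0.728, 0.685, -0.0, 0.0]
ft_force: [-0.5, -1.0, -0.3]
grip_width: 0.499
grasp_force: 0.0
```

Emit:
jog_arm(translation=[[1, 0, 0], [1, 0, 0], [1, 0, 0], [1, 0, 0], [1, 0, 0], [1, 0, 0], [1, 0, 0], [1, 0, 0]], dr=[[0, 0, 0], [0, 0, 0], [0, 0, 0], [0, 0, 0], [0, 0, -0.8], [0, 0, -0.8], [0, 0, -0.8], [0, 0, 0]], jaw=[0.5, 0.5, 0.5, 0.5, 0.5, 0.5, 0.5, 0.5])

```text
clock: 3.75
position: [0.4626, 0.162, 0.2313]
ee_rot: [0.669, 0.743, 0.0, 0.0]
ft_force: [0.1, -0.4, 0.0]
grip_width: 0.499
grasp_force: 0.0
```

Emit:
jog_arm(translation=[[1, 0.3, 0], [1, 0.3, 0], [1, 0.3, 0], [1, 0.3, 0], [1, 0.3, 0], [1, 0.3, 0], [0, 0, 0], [0, 0, 0]], dr=[[0, 0, 0], [0, 0, 0], [0, 0, 0], [0, 0, 0], [0, 0, 0], [0, 0, 0], [0, 0, 0], [0, 0, 0]], jaw=[0.5, 0.5, 0.5, 0.5, 0.5, 0.5, 0.5, 0.5])

```text
clock: 4.55
position: [0.4918, 0.3149, 0.231]
ee_rot: [0.669, 0.743, -0.0, -0.0]
ft_force: [0.4, -0.4, -0.3]
grip_width: 0.498
grasp_force: 0.0
```

```bash
python3 - <<'E'
from h import *
st();c=cam('wrist');import pickle;pickle.dump(c,open('w1.pkl','wb'))
cv2.imwrite('pics/w1.png',c['color'][:,:,::-1])
print(*[(p,proj(c,p).round(1)) for p in([.418,.277,.058],[.418,.328,.058],[.42,.38,.058],[.584,.311,.073])])
E
```

```text
4.55 [0.4918 0.3149 0.231 ] [[-0.1042, 0.9946, -0.0009], [0.9946, 0.1042, 0.0002], [0.0003, -0.0008, -1.0]] [ 0.39 -0.36 -0.27] [-0.036 -0.022  0.041] 0.4980581084323386 0.0 [ 0.064  0.371 -0.896  1.538  0.292  1.375 -0.751]
([0.418, 0.277, 0.058], array([246.2, 208.5])) ([0.418, 0.328, 0.058], array([248.2, 159.5])) ([0.42, 0.38, 0.058], array([252.6, 104.9])) ([0.584, 0.311, 0.073], array([415.6, 197.5]))
```

View pics/w1.png

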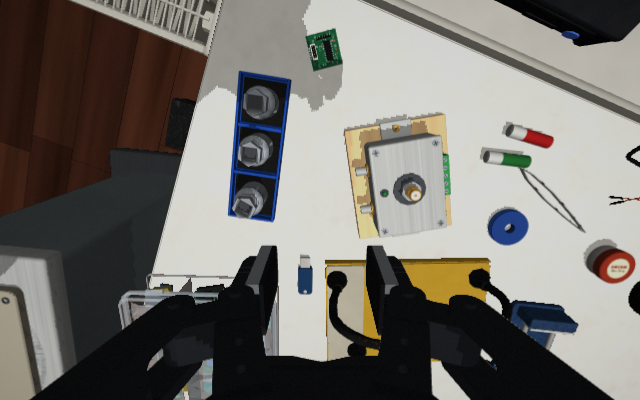

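The wrist view shows socket tops near (262,101), (253,150) and (246,205), and the nut near (411,189). I'll zoom in to get the flat directions.

```bash
python3 - <<'E'
from h import *
import pickle;c=pickle.load(open('w1.pkl','rb'));I=c['color'][:,:,::-1]
a=cv2.resize(I[70:226,220:300],None,fx=3.8,fy=3.8,interpolation=3);b=cv2.resize(I[165:215,385:440],None,fx=8,fy=8,interpolation=3)
o=np.zeros((600,800,3),np.uint8);o[:a.shape[0],:a.shape[1]]=a;o[:b.shape[0],340:340+b.shape[1]]=b;cv2.imwrite('pics/z3.png',o)
E
```

```text
(no output)
```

View pics/z3.png

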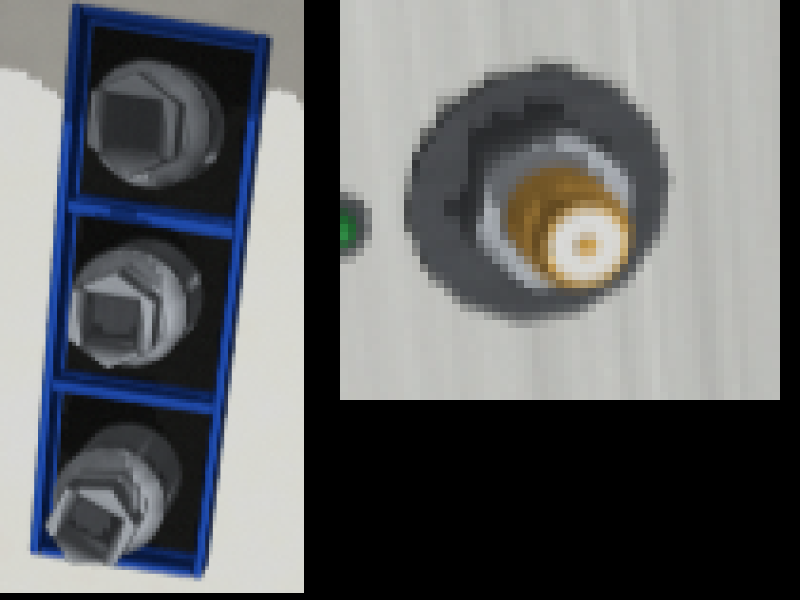

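The zoom shows each head's hexagon with flats roughly facing the tool's y axis. I'll locate the sockets and the tray numerically from this frame.

```bash
python3 - <<'E'
from h import *
import pickle;c=pickle.load(open('w1.pkl','rb'))
t=lambda u,v:(220+u/3.8-.4,70+v/3.8-.4); n=lambda u,v:(385+(u-340)/8-.5,165+v/8-.5)
for k,p,z in(('TL',(75,5),.014),('TR',(270,38),.014),('BL',(34,552),.014),('BR',(202,576),.014),('s1',(137,126),.058),('s2',(113,316),.058),('s3',(88,522),.058)): print(k,onz(c,*t(*p),z).round(4))
for k,p,z in(('washer',(537,194),.051),('barrel',(585,244),.073),('nuttop',(555,213),.059)): print(k,onz(c,*n(*p),z).round(4))
# sleeve circles at top rim z=.036 from dark/bright: sides
for k,p in(('s1 sleeve',(162,124)),('s2',(143,300)),('s3',(124,480))): print(k,onz(c,*t(*p),.036).round(4))
E
```

```text
TL [0.3959 0.411  0.014 ]
TR [0.4495 0.4082 0.014 ]
BL [0.3884 0.2511 0.014 ]
BR [0.4408 0.2487 0.014 ]
s1 [0.4228 0.3822 0.058 ]
s2 [0.4189 0.3347 0.058 ]
s3 [0.4145 0.2782 0.058 ]
washer [0.5829 0.3138 0.051 ]
barrel [0.5831 0.3135 0.073 ]
nuttop [0.5831 0.3135 0.059 ]
s1 sleeve [0.425  0.3829 0.036 ]
s2 [0.4223 0.3362 0.036 ]
s3 [0.4194 0.2842 0.036 ]
```

Emit:
jog_arm(translation=[[-0.28, -0.8, 1], [-0.28, -0.8, 1], [-0.28, -0.8, 1], [-0.28, -0.8, 1], [0, 0, 1], [0, 0, 1], [0, 0, 1], [0, 0, 0.6], [0, 0, 0]], dr=[[0, 0, 0], [0, 0, 0], [0, 0, 0], [0, 0, 0], [0, 0, 0], [0, 0, 0], [0, 0, 0], [0, 0, 0], [0, 0, 0]], jaw=[0.5, 0.5, 0.5, 0.5, 0.5, 0.5, 0.5, 0.5, 0.5])

```text
clock: 5.5
position: [0.4151, 0.2765, 0.0399]
ee_rot: [0.671, 0.742, -0.001, -0.0]
ft_force: [-1.4, 1.2, 1.2]
grip_width: 0.499
grasp_force: 0.0
```

```bash
python3 - <<'E'
from h import *
st();c=cam('wrist');import pickle;pickle.dump(c,open('w2.pkl','wb'))
cv2.imwrite('pics/w2.png',c['color'][:,:,::-1])
print(*[(p,proj(c,p).round(1)) for p in([.4145,.278,.058],[.584,.311,.073])])
E
```

```text
5.5 [0.4151 0.2765 0.0399] [[-0.1007, 0.9949, -0.0023], [0.9949, 0.1007, -0.0016], [-0.0014, -0.0025, -1.0]] [-1.42  1.18  1.15] [-0.01   0.016  0.005] 0.4990046472261128 0.0 [ 0.079  0.398 -0.864  1.95   0.367  0.961 -0.862]
([0.4145, 0.278, 0.058], array([320.1, 278.8])) ([0.584, 0.311, 0.073], array([776.7, 263.8]))
```

View pics/w2.png

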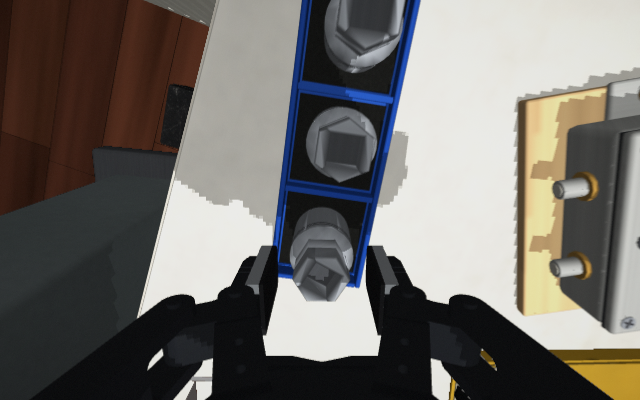

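The head sits centred between the fingers at about (322,272), with its flats roughly 10° off the pads. I'll close and lift.

Emit:
jog_arm(translation=[[0, 0, 0], [0, 0, 0], [0, 0, 0], [0, 0, 0], [0, 0, 0], [0, 0, 0]], dr=[[0, 0, 0], [0, 0, 0], [0, 0, 0], [0, 0, 0], [0, 0, 0], [0, 0, 0]], jaw=[0.2, 0.2, 0.2, 0.2, 0.2, 0.2], squeeze=60)

```text
clock: 6.15
position: [0.4166, 0.2784, 0.0426]
ee_rot: [0.67, 0.742, 0.001, 0.001]
ft_force: [-0.6, 0.2, 7.1]
grip_width: 0.256
grasp_force: 58.5
```

Emit:
jog_arm(translation=[[0, 0, -0.6], [0, 0, -1], [0, 0, -1], [0, 0, -1], [0, 1, -0.8], [-0.2, 1, 0], [-0.3, 1, 0], [-0.3, 1, 0], [-0.3, 1, 0], [-0.3, 1, 0]], dr=[[0, 0, 0], [0, 0, 0], [0, 0, 0], [0, 0, 0], [0, 0, 0], [0, 0, 0], [0, 0, 0], [0, 0, 0], [0, 0, 0], [0, 0, 0]], jaw=[0.2, 0.2, 0.2, 0.2, 0.2, 0.2, 0.2, 0.2, 0.2, 0.2])

```text
clock: 7.15
position: [0.5697, 0.2578, 0.1526]
ee_rot: [0.67, 0.742, 0.0, 0.0]
ft_force: [-0.1, 0.7, -1.2]
grip_width: 0.258
grasp_force: 59.0
```

Emit:
jog_arm(translation=[[0, 0.5, 0], [0, 0, 0], [0, 0, 0]], dr=[[0, 0, 0], [0, 0, 0], [0, 0, 0]], jaw=[0.2, 0.2, 0.2])

```text
clock: 7.45
position: [0.5805, 0.2599, 0.152]
ee_rot: [0.67, 0.742, 0.0, -0.0]
ft_force: [-0.0, -0.1, -1.0]
grip_width: 0.257
grasp_force: 59.0
```

```bash
python3 - <<'E'
from h import *
st();c=cam('wrist');import pickle;pickle.dump(c,open('w3.pkl','wb'))
I=c['color'][:,:,::-1];u,v=proj(c,[.583,.3136,.059]).astype(int);print(u,v)
a=cv2.resize(I[max(v-40,0):v+40,u-40:u+40],(590,590),interpolation=3)
b=cv2.resize(I[220:400,270:380],(205,336),interpolation=3)
o=np.zeros((600,800,3),np.uint8);o[:590,:590]=a;o[:336,595:800]=b;cv2.imwrite('pics/z4.png',o)
E
```

```text
7.45 [0.5805 0.2599 0.152 ] [[-0.102, 0.9948, -0.0002], [0.9948, 0.102, 0.0006], [0.0006, -0.0001, -1.0]] [-0.04 -0.11 -0.99] [ 0.028 -0.01   0.037] 0.2570603784675684 58.97434052358676 [ 0.1    0.535 -0.811  1.496  0.396  1.28  -0.653]
332 133
```

View pics/z4.png

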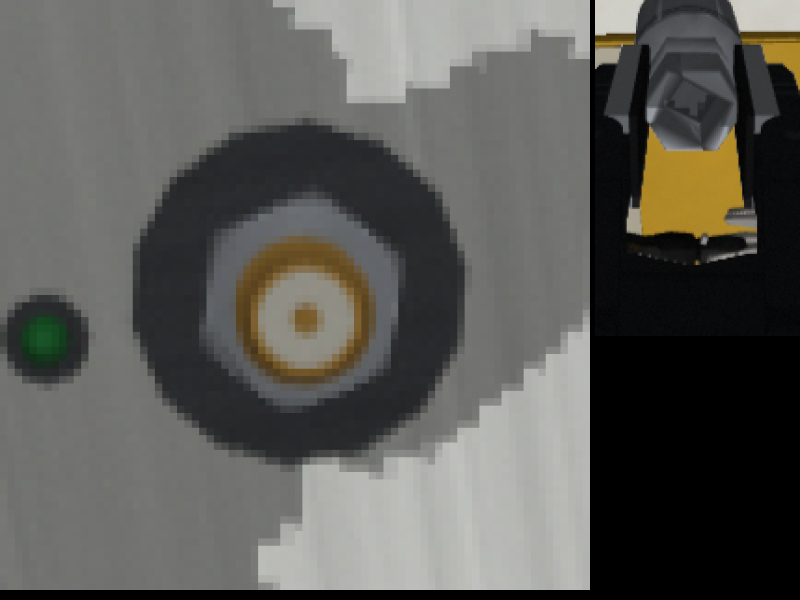

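```bash
python3 - <<'E'
from h import *
import pickle;c=pickle.load(open('w3.pkl','rb'));o=manip.get_obs();R=Ro.from_quat(o['ee_rot']).as_matrix();p=np.array(o['position'])
f=lambda u,v:(292+u/7.375-.45,93+v/7.375-.45)
P=np.array([onz(c,*f(*q),.059) for q in((312,192),(403,252),(390,352),(293,408),(204,350),(212,240))])
print('centre',P.mean(0),'diam',[np.linalg.norm(P[i]-P[i+3]).round(4) for i in range(3)])
a=np.degrees(np.arctan2(*(P-P.mean(0))[:,1::-1].T));print('corner yaw mod60',(a%60).round(1),'tool x yaw mod 60',np.degrees(np.arctan2(R[1,0],R[0,0]))%60)
im=c['color'].astype(int);u0,v0=proj(c,[.583,.3136,.051]).astype(int)
m=np.zeros(im.shape[:2],np.uint8);s=im[v0-30:v0+30,u0-30:u0+30];m[v0-30:v0+30,u0-30:u0+30]=(s.max(2)<70)
k=max(cv2.findContours(m,0,1)[0],key=cv2.contourArea);e=cv2.fitEllipse(cv2.convexHull(k));print(e,'washer',onz(c,*e[0],.051))
h=onz(c,322,272,p[2]+.0154);print('head',h,'in tool',R.T@(h-p),'nut in tool',R.T@(P.mean(0)-p))
E
```

```text
centre [0.58291395 0.31406828 0.059     ] diam [np.float64(0.0207), np.float64(0.0214), np.float64(0.0204)]
corner yaw mod60 [31.3 31.  35.7 31.5 32.8 33.1] tool x yaw mod 60 35.87964377016718
((331.92132568359375, 132.1488800048828), (44.799766540527344, 45.62794494628906), 174.0100860595703) washer [0.58271608 0.31407533 0.051     ]
head [0.58050403 0.26319285 0.16734605] in tool [ 0.00316526  0.00062571 -0.01539885] nut in tool [0.05348542 0.00824222 0.0929656 ]
```

Emit:
jog_arm(translation=[[0, 0, 0], [0.7, 0.06, 0], [0.7, 0.06, 0], [0.64, 0.06, 0], [0, 0, 0.6], [0, 0, 0.6], [0, 0, 0.4], [0, 0, 0.2], [0, 0, 0]], dr=[[0, 0, 0.85], [0, 0, 0], [0, 0, 0], [0, 0, 0], [0, 0, 0], [0, 0, 0], [0, 0, 0], [0, 0, 0], [0, 0, 0]], jaw=[0.2, 0.2, 0.2, 0.2, 0.2, 0.2, 0.2, 0.2, 0.2])

```text
clock: 8.4
position: [0.5832, 0.3095, 0.1051]
ee_rot: [0.692, 0.722, -0.001, -0.0]
ft_force: [-0.3, -0.2, -0.8]
grip_width: 0.26
grasp_force: 59.0
```

```bash
python3 - <<'E'
from h import *
o=st()
E
```

```text
8.4 [0.5832 0.3095 0.1051] [[-0.0414, 0.9991, -0.0014], [0.9991, 0.0414, -0.0011], [-0.001, -0.0015, -1.0]] [-0.3  -0.21 -0.81] [0.012 0.031 0.027] 0.2597430361782286 58.983091585494094 [-0.014  0.625 -0.773  1.47   0.448  1.231 -0.802]
```

Emit:
jog_arm(translation=[[0.04, 0, 0.2], [0, 0, 0.2], [0, 0, 0.1], [0, 0, 0]], dr=[[0, 0, 0], [0, 0, 0], [0, 0, 0], [0, 0, 0]], jaw=[0.2, 0.2, 0.2, 0.2])

```text
clock: 8.8
position: [0.5835, 0.3118, 0.0936]
ee_rot: [0.692, 0.722, 0.0, -0.0]
ft_force: [0.9, 1.7, -3.2]
grip_width: 0.253
grasp_force: 58.9
```

Emit:
jog_arm(translation=[[0, 0, 0.12], [0, 0, 0.1], [0, 0, 0], [0, 0, 0]], dr=[[0, 0, 0], [0, 0, 0], [0, 0, 0], [0, 0, 0]], jaw=[0.2, 0.2, 0.2, 0.2])

```text
clock: 9.2
position: [0.5837, 0.3128, 0.0905]
ee_rot: [0.692, 0.722, 0.001, 0.0]
ft_force: [-3.3, -0.8, 13.4]
grip_width: 0.255
grasp_force: 60.4
```

```bash
python3 - <<'E'
from h import *
o=st()
E
```

```text
9.2 [0.5837 0.3128 0.0905] [[-0.0427, 0.9991, 0.002], [0.9991, 0.0427, 0.0015], [0.0014, 0.0021, -1.0]] [-3.34 -0.79 13.45] [-0.096  0.808  0.022] 0.25524861158060097 60.41750101139769 [-0.022  0.64  -0.767  1.48   0.46   1.204 -0.811]
```

Emit:
jog_arm(translation=[[0, 0, 0], [0, 0, 0], [0, 0, 0], [0, 0, 0], [0, 0, 0]], dr=[[0, 0, 0.8], [0, 0, 0.8], [0, 0, 0.8], [0, 0, 0.8], [0, 0, 0.8]], jaw=[0.2, 0.2, 0.2, 0.2, 0.2])

```text
clock: 9.7
position: [0.5846, 0.3128, 0.0906]
ee_rot: [0.786, 0.618, 0.002, 0.0]
ft_force: [0.3, 1.8, 8.9]
grip_width: 0.254
grasp_force: 59.9
```

```bash
python3 - <<'E'
from h import *
o=st()
E
```

```text
9.7 [0.5846 0.3128 0.0906] [[0.2369, 0.9715, 0.0038], [0.9715, -0.2369, 0.0022], [0.003, 0.0031, -1.0]] [0.25 1.83 8.89] [ 0.203 -0.228  0.007] 0.2537697896125809 59.908885654003825 [-0.055  0.623 -0.714  1.482  0.425  1.191 -1.071]
```

Emit:
jog_arm(translation=[[0, 0, 0], [0, 0, 0]], dr=[[0, 0, 0.9], [0, 0, 0.9]], jaw=[0.2, 0.2])

```text
clock: 9.9
position: [0.5847, 0.3128, 0.0905]
ee_rot: [0.824, 0.567, 0.002, 0.0]
ft_force: [0.1, 1.0, 10.0]
grip_width: 0.254
grasp_force: 59.9
```

```bash
python3 - <<'E'
from h import *
o=st()
E
```

```text
9.9 [0.5847 0.3128 0.0905] [[0.357, 0.9341, 0.0038], [0.9341, -0.3571, 0.0021], [0.0033, 0.0028, -1.0]] [0.06 1.05 9.97] [ 0.235 -0.33   0.051] 0.2538512217130886 59.89282043912681 [-0.07   0.616 -0.69   1.483  0.409  1.186 -1.188]
```

Emit:
jog_arm(translation=[[0, 0, -0.8], [0, 0, -1], [0, 0, -0.4], [0, 0, 0], [0, 0, 0], [0, 0, 0]], dr=[[0, 0, -0.8], [0, 0, -1], [0, 0, -1], [0, 0, -1], [0, 0, -1], [0, 0, -1]], jaw=[0.2, 0.2, 0.2, 0.2, 0.2, 0.2])

```text
clock: 10.5
position: [0.5833, 0.3114, 0.1433]
ee_rot: [0.691, 0.723, -0.0, 0.0]
ft_force: [0.0, 0.2, -0.5]
grip_width: 0.254
grasp_force: 59.2
```

Emit:
jog_arm(translation=[[-0.17, -0.97, 0], [-0.17, -0.97, 0], [-0.17, -0.97, 0], [-0.17, -0.97, 0], [-0.17, -0.97, 0], [-0.17, -0.97, 0], [-0.17, -0.97, 0], [0, 0, 0]], dr=[[0, 0, 0], [0, 0, 0], [0, 0, 0], [0, 0, 0], [0, 0, 0], [0, 0, 0], [0, 0, 0], [0, 0, 0]], jaw=[0.2, 0.2, 0.2, 0.2, 0.2, 0.2, 0.2, 0.2])

```text
clock: 11.3
position: [0.4125, 0.2743, 0.1432]
ee_rot: [0.691, 0.723, -0.001, 0.001]
ft_force: [0.8, 1.0, -0.9]
grip_width: 0.254
grasp_force: 59.3
```

```bash
python3 - <<'E'
from h import *
o=st()
E
```

```text
11.3 [0.4125 0.2743 0.1432] [[-0.0441, 0.999, -0.0001], [0.999, 0.0441, -0.0024], [-0.0024, -0.0002, -1.0]] [ 0.81  1.04 -0.89] [ 0.037  0.005 -0.013] 0.2543747098992282 59.30043674432454 [ 0.166  0.232 -0.93   1.868  0.206  1.143 -0.793]
```

Emit:
jog_arm(translation=[[0.06, 0.14, 0.7], [0, 0, 1], [0, 0, 1], [0, 0, 0.8], [0, 0, 0.3], [0, 0, 0.23], [0, 0, 0]], dr=[[0, 0, 0], [0, 0, 0], [0, 0, 0], [0, 0, 0], [0, 0, 0], [0, 0, 0], [0, 0, 0]], jaw=[0.2, 0.2, 0.2, 0.2, 0.2, 0.2, 0.2])

```text
clock: 12.0
position: [0.4189, 0.2769, 0.0431]
ee_rot: [0.692, 0.722, 0.0, 0.0]
ft_force: [-0.8, -0.2, -0.8]
grip_width: 0.253
grasp_force: 59.3
```

Emit:
jog_arm(translation=[[0, 0, 0.02], [0, 0, 0], [0, 0, 0], [0, 0, -1], [0, 0, -1], [0, 0, -1], [0, 0, 0]], dr=[[0, 0, 0], [0, 0, 0], [0, 0, 0], [0, 0, 0], [0, 0, 0], [0, 0, 0], [0, 0, 0]], jaw=[0.2, 0.5, 0.5, 0.5, 0.5, 0.5, 0.5])

```text
clock: 12.7
position: [0.4201, 0.2776, 0.1203]
ee_rot: [0.692, 0.722, 0.002, 0.001]
ft_force: [0.4, -1.3, 0.1]
grip_width: 0.501
grasp_force: 0.0
```

```bash
python3 - <<'E'
from h import *
import pickle
o=st();c=pickle.load(open('w2.pkl','rb'));print(onz(c,342,143,.058),onz(c,322,272,.058))
c=cam('wrist');pickle.dump(c,open('w4.pkl','wb'))
cv2.imwrite('pics/w4.png',c['color'][:,:,::-1])
E
```

```text
12.7 [0.4201 0.2776 0.1203] [[-0.0422, 0.9991, 0.005], [0.9991, 0.0421, 0.002], [0.0018, 0.0051, -1.0]] [ 0.42 -1.31  0.13] [-0.011 -0.038 -0.03 ] 0.501231651963562 0.0 [ 0.145  0.279 -0.918  1.878  0.251  1.098 -0.826]
[0.41686425 0.33709186 0.058     ] [0.41498094 0.28138924 0.058     ]
```

View pics/w4.png

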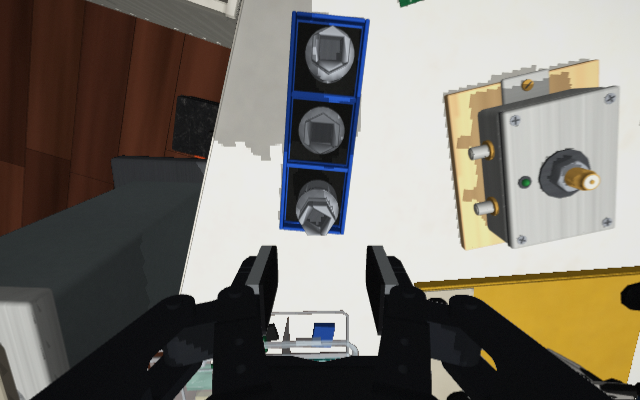

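The released socket stands upright in its bay at (317,212). The middle head is at (321,132) and the far one at (330,48).

```bash
python3 - <<'E'
from h import *
import pickle
c=pickle.load(open('w4.pkl','rb'))
for p in((321,132),(330,49),(317,215)):
    X=onz(c,*p,.058);print(X)
E
```

```text
[0.41766949 0.33475484 0.058     ]
[0.42081435 0.38225781 0.058     ]
[0.41738441 0.27995983 0.058     ]
```

Emit:
jog_arm(translation=[[0.8, 0, 0], [0.8, 0, 0], [0.7, 0, 0.2], [0, 0, 1], [0, 0, 1], [0, 0, 0.9], [0, 0, 0], [0, 0, 0]], dr=[[0, 0, 0], [0, 0, 0], [0, 0, 0], [0, 0, 0], [0, 0, 0], [0, 0, 0], [0, 0, 0], [0, 0, 0]], jaw=[0.5, 0.5, 0.5, 0.5, 0.5, 0.5, 0.5, 0.5])

```text
clock: 13.55
position: [0.4157, 0.3338, 0.0394]
ee_rot: [0.692, 0.722, -0.0, -0.0]
ft_force: [-0.1, 0.2, 0.5]
grip_width: 0.502
grasp_force: 0.0
```

Emit:
jog_arm(translation=[[0, 0, 0], [0, 0, 0], [0, 0, 0], [0, 0, 0], [0, 0, 0], [0, 0, 0]], dr=[[0, 0, 0], [0, 0, 0], [0, 0, 0], [0, 0, 0], [0, 0, 0], [0, 0, 0]], jaw=[0.2, 0.2, 0.2, 0.2, 0.2, 0.2])

```text
clock: 14.15
position: [0.4167, 0.3344, 0.0408]
ee_rot: [0.692, 0.722, 0.001, 0.0]
ft_force: [-0.6, -0.6, 7.0]
grip_width: 0.239
grasp_force: 58.9
```

```bash
python3 - <<'E'
from h import *
import pickle
o=st();c=cam('wrist');pickle.dump(c,open('w5.pkl','wb'))
# head centre from column/row extents of grey between fingers
p=np.array(o['position']);R=Ro.from_quat(o['ee_rot']).as_matrix()
for dx in(-.002,0,.002,.004): print(dx,proj(c,p+R@[dx,0,p[2]-.058]).round(1))
# lower edge of head: saturation/brightness profile on centre column
im=c['color'];print(im[255:310:2,322].tolist())
E
```

```text
14.15 [0.4167 0.3344 0.0408] [[-0.0422, 0.9991, 0.0018], [0.9991, 0.0422, 0.0009], [0.0009, 0.0019, -1.0]] [-0.56 -0.58  7.04] [-0.115  0.339  0.007] 0.23933954829576712 58.88498333282769 [-0.044  0.47  -0.852  1.864  0.419  0.995 -1.034]
-0.002 [321.3 284.8]
0 [321.3 280.8]
0.002 [321.3 276.8]
0.004 [321.3 272.7]
[[68, 71, 72], [111, 114, 119], [126, 131, 135], [121, 124, 130], [115, 119, 123], [110, 114, 119], [97, 100, 104], [70, 71, 74], [81, 82, 87], [81, 83, 88], [80, 82, 85], [80, 83, 87], [78, 80, 84], [48, 48, 51], [70, 71, 74], [86, 88, 91], [76, 79, 82], [69, 70, 73], [69, 71, 74], [70, 72, 75], [73, 75, 77], [95, 98, 101], [117, 121, 125], [139, 144, 149], [167, 171, 177], [67, 69, 71], [65, 67, 70], [66, 67, 70]]
```

Emit:
jog_arm(translation=[[0, 0, -0.6], [0, 0, -1], [0, 0, -1], [0, 0, -1], [-0.1, 0.9, -0.6], [-0.2, 1, 0], [-0.2, 1, 0], [-0.2, 1, 0], [-0.2, 1, 0], [-0.2, 1, 0]], dr=[[0, 0, 0], [0, 0, 0], [0, 0, 0], [0, 0, 0], [0, 0, 0], [0, 0, 0], [0, 0, 0], [0, 0, 0], [0, 0, 0], [0, 0, 0]], jaw=[0.2, 0.2, 0.2, 0.2, 0.2, 0.2, 0.2, 0.2, 0.2, 0.2])

```text
clock: 15.2
position: [0.5656, 0.3122, 0.1457]
ee_rot: [0.692, 0.722, 0.0, 0.0]
ft_force: [-0.0, -0.4, -0.6]
grip_width: 0.239
grasp_force: 59.1
```

Emit:
jog_arm(translation=[[-0.08, 0.7, 0], [0, 0, 0], [0, 0, 0]], dr=[[0, 0, 0], [0, 0, 0], [0, 0, 0]], jaw=[0.2, 0.2, 0.2])

```text
clock: 15.5
position: [0.5818, 0.3115, 0.1451]
ee_rot: [0.692, 0.722, 0.0, -0.0]
ft_force: [-1.4, -0.3, -0.9]
grip_width: 0.237
grasp_force: 59.1
```

```bash
python3 - <<'E'
from h import *
st()
E
```

```text
15.5 [0.5818 0.3115 0.1451] [[-0.0422, 0.9991, -0.0004], [0.9991, 0.0422, 0.0006], [0.0006, -0.0004, -1.0]] [-1.41 -0.26 -0.88] [0.045 0.012 0.004] 0.23689579018680276 59.10933069884777 [-1.000e-03  5.930e-01 -8.030e-01  1.433e+00  4.300e-01  1.297e+00
 -7.920e-01]
```

Emit:
jog_arm(translation=[[0, 0.05, 0.6], [0, 0, 0.6], [0, 0, 0.3], [0, 0, 0.2], [0, 0, 0.1], [0, 0, 0.1], [0, 0, 0]], dr=[[0, 0, 0], [0, 0, 0], [0, 0, 0], [0, 0, 0], [0, 0, 0], [0, 0, 0], [0, 0, 0]], jaw=[0.2, 0.2, 0.2, 0.2, 0.2, 0.2, 0.2])

```text
clock: 16.2
position: [0.583, 0.312, 0.0969]
ee_rot: [0.692, 0.722, 0.0, -0.0]
ft_force: [-1.9, 4.3, -3.2]
grip_width: 0.24
grasp_force: 58.9
```

```bash
python3 - <<'E'
from h import *
st()
E
```

```text
16.2 [0.583  0.312  0.0969] [[-0.0429, 0.9991, -0.0004], [0.9991, 0.0429, 0.0007], [0.0007, -0.0003, -1.0]] [-1.86  4.26 -3.23] [ 1.03   0.392 -0.016] 0.2400937529617493 58.89856074471027 [-0.012  0.638 -0.782  1.475  0.463  1.219 -0.812]
```

Emit:
jog_arm(translation=[[0.03, -0.02, 0.1], [0, 0, 0.1], [0, 0, 0]], dr=[[0, 0, 0], [0, 0, 0], [0, 0, 0]], jaw=[0.2, 0.2, 0.2])

```text
clock: 16.5
position: [0.5841, 0.3132, 0.0958]
ee_rot: [0.692, 0.722, 0.002, 0.001]
ft_force: [-5.1, -1.1, 22.5]
grip_width: 0.238
grasp_force: 60.0
```

```bash
python3 - <<'E'
from h import *
st()
E
```

```text
16.5 [0.5841 0.3132 0.0958] [[-0.0419, 0.9991, 0.0041], [0.9991, 0.0419, 0.0016], [0.0015, 0.0042, -1.0]] [-5.07 -1.09 22.54] [-0.164  1.523  0.03 ] 0.23825771951771477 60.03984657494584 [-0.013  0.639 -0.781  1.476  0.466  1.214 -0.816]
```

Emit:
jog_arm(translation=[[0, -0.06, 0], [0, 0, 0], [0, 0, 0], [0, 0, 0], [0, 0, 0], [0, 0, 0]], dr=[[0, 0, 0], [0, 0, 0.7], [0, 0, 0.7], [0, 0, 0], [0, 0, -0.7], [0, 0, -0.7]], jaw=[0.2, 0.2, 0.2, 0.2, 0.2, 0.2])

```text
clock: 17.1
position: [0.5839, 0.3131, 0.0959]
ee_rot: [0.692, 0.722, 0.003, 0.001]
ft_force: [-1.0, 1.2, 18.6]
grip_width: 0.24
grasp_force: 59.8
```

Emit:
jog_arm(translation=[[0, 0, 0], [0, 0, 0], [0, 0, 0], [0, 0, 0]], dr=[[0, 0, -0.7], [0, 0, -0.7], [0, 0, -0.4], [0, 0, 0]], jaw=[0.2, 0.2, 0.2, 0.2])

```text
clock: 17.5
position: [0.5839, 0.3132, 0.0959]
ee_rot: [0.645, 0.764, 0.003, 0.001]
ft_force: [0.4, 1.9, 17.6]
grip_width: 0.239
grasp_force: 59.8
```

```bash
python3 - <<'E'
from h import *
st()
E
```

```text
17.5 [0.5839 0.3132 0.0959] [[-0.1672, 0.9859, 0.0064], [0.9859, 0.1672, 0.0029], [0.0018, 0.0068, -1.0]] [ 0.38  1.87 17.61] [ 0.24   0.256 -0.057] 0.23860976596735323 59.81217833381379 [ 0.002  0.646 -0.805  1.478  0.483  1.216 -0.7  ]
```

Emit:
jog_arm(translation=[[0, 0, -0.7], [0, 0, -1], [0, 0, -0.4], [0.15, -0.95, 0], [0.15, -0.95, 0], [0.15, -0.95, 0], [0.15, -0.95, 0], [0.15, -0.95, 0], [0.15, -0.95, 0], [0.15, -0.95, 0]], dr=[[0, 0, 0], [0, 0, 0.9], [0, 0, 0.9], [0, 0, 0], [0, 0, 0], [0, 0, 0], [0, 0, 0], [0, 0, 0], [0, 0, 0], [0, 0, 0]], jaw=[0.2, 0.2, 0.2, 0.2, 0.2, 0.2, 0.2, 0.2, 0.2, 0.2])

```text
clock: 18.5
position: [0.4137, 0.3304, 0.145]
ee_rot: [0.692, 0.722, -0.0, 0.001]
ft_force: [0.1, 0.0, -0.4]
grip_width: 0.24
grasp_force: 59.3
```

Emit:
jog_arm(translation=[[0, 0, 0], [0, 0, 0]], dr=[[0, 0, 0], [0, 0, 0]], jaw=[0.2, 0.2])

```text
clock: 18.7
position: [0.4148, 0.3306, 0.1451]
ee_rot: [0.692, 0.722, 0.0, 0.001]
ft_force: [1.6, -0.1, -1.5]
grip_width: 0.24
grasp_force: 59.3
```

```bash
python3 - <<'E'
from h import *
st()
E
```

```text
18.7 [0.4148 0.3306 0.1451] [[-0.0419, 0.9991, 0.0016], [0.9991, 0.0419, -0.0012], [-0.0013, 0.0016, -1.0]] [ 1.56 -0.14 -1.47] [-0.017 -0.063  0.051] 0.23961431294600588 59.31674201412534 [ 0.043  0.326 -0.932  1.782  0.285  1.175 -0.933]
```

Emit:
jog_arm(translation=[[0.04, 0.08, 0.7], [0, 0, 1], [0, 0, 1], [0, 0, 0.9], [0, 0, 0.35], [0, 0, 0.2], [0, 0, 0]], dr=[[0, 0, 0], [0, 0, 0], [0, 0, 0], [0, 0, 0], [0, 0, 0], [0, 0, 0], [0, 0, 0]], jaw=[0.2, 0.2, 0.2, 0.2, 0.2, 0.2, 0.2])

```text
clock: 19.4
position: [0.4166, 0.3325, 0.041]
ee_rot: [0.692, 0.722, 0.0, 0.0]
ft_force: [0.1, 0.2, -1.3]
grip_width: 0.24
grasp_force: 59.3
```

Emit:
jog_arm(translation=[[0, 0, 0.02], [0, 0, 0], [0, 0, 0], [0, 0, 0], [0, 0, -1], [0, 0, -1], [0.7, 0, -0.5], [0, 0, 0], [0, 0, 0]], dr=[[0, 0, 0], [0, 0, 0], [0, 0, 0], [0, 0, 0], [0, 0, 0], [0, 0, 0], [0, 0, 0], [0, 0, 0], [0, 0, 0]], jaw=[0.2, 0.5, 0.5, 0.5, 0.5, 0.5, 0.5, 0.5, 0.5])

```text
clock: 20.3
position: [0.4152, 0.3496, 0.1023]
ee_rot: [0.692, 0.722, -0.0, 0.0]
ft_force: [0.1, -0.9, -0.6]
grip_width: 0.497
grasp_force: 0.0
```

```bash
python3 - <<'E'
from h import *
import pickle
st();c=cam('wrist');pickle.dump(c,open('w6.pkl','wb'))
a=c['color'][:,200:440,::-1];s=pickle.load(open('c0.pkl','rb'))
d=cam('scene')['color'][200:285,225:305,::-1]
o=np.zeros((600,800,3),np.uint8);o[:600,:360]=cv2.resize(a,(360,600));o[:425,370:770]=cv2.resize(d,(400,425),interpolation=3);cv2.imwrite('pics/z5.png',o)
E
```

```text
20.3 [0.4152 0.3496 0.1023] [[-0.0429, 0.9991, -0.0001], [0.9991, 0.0429, -0.0004], [-0.0004, -0.0001, -1.0]] [ 0.07 -0.87 -0.61] [ 0.012 -0.051 -0.011] 0.49700313848626004 0.0 [-0.027  0.409 -0.902  1.793  0.355  1.112 -1.007]
```

View pics/z5.png

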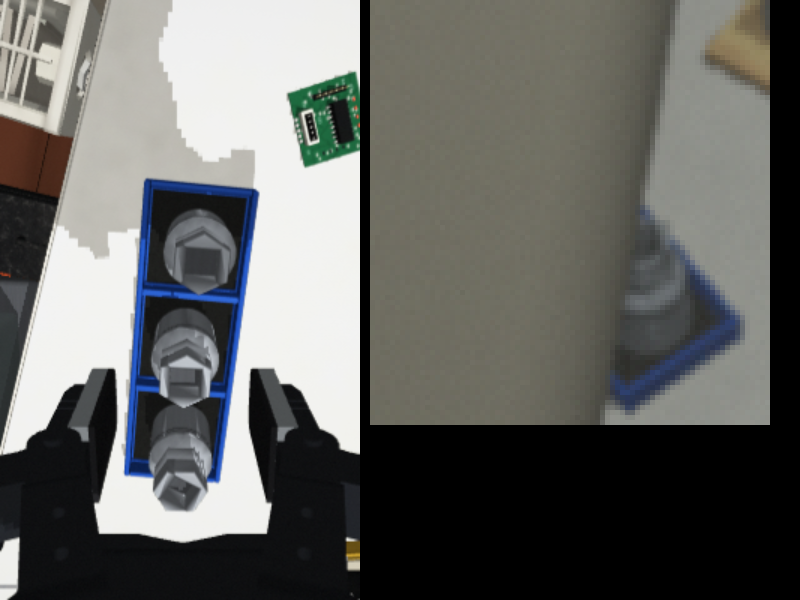

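Both returned sockets stand upright in their bays. The third head centre is at about wrist pixel (333,173), with its flats aligned to the pads.

```bash
python3 - <<'E'
from h import *
import pickle
c=pickle.load(open('w6.pkl','rb'))
for p in((333,173),):print(onz(c,*p,.058))
E
```

```text
[0.42049566 0.38476715 0.058     ]
```

Emit:
jog_arm(translation=[[0.7, 0.15, 0], [0.63, 0.12, 0], [0, 0, 0.9], [0, 0, 0.9], [0, 0, 0.65], [0, 0, 0]], dr=[[0, 0, 0], [0, 0, 0], [0, 0, 0], [0, 0, 0], [0, 0, 0], [0, 0, 0]], jaw=[0.5, 0.5, 0.5, 0.5, 0.5, 0.5])

```text
clock: 21.0
position: [0.4196, 0.3815, 0.0388]
ee_rot: [0.692, 0.722, -0.002, -0.0]
ft_force: [-1.2, -0.4, 0.1]
grip_width: 0.498
grasp_force: 0.0
```

Emit:
jog_arm(translation=[[0, 0, 0], [0, 0, 0], [0, 0, 0], [0, 0, 0], [0, 0, 0], [0, 0, 0]], dr=[[0, 0, 0], [0, 0, 0], [0, 0, 0], [0, 0, 0], [0, 0, 0], [0, 0, 0]], jaw=[0.2, 0.2, 0.2, 0.2, 0.2, 0.2], squeeze=80)

```text
clock: 21.6
position: [0.4212, 0.3837, 0.0425]
ee_rot: [0.692, 0.722, 0.001, 0.0]
ft_force: [-0.4, -0.2, 6.7]
grip_width: 0.232
grasp_force: 79.1
```

```bash
python3 - <<'E'
from h import *
st()
E
```

```text
21.6 [0.4212 0.3837 0.0425] [[-0.0421, 0.9991, 0.0014], [0.9991, 0.0421, 0.0007], [0.0007, 0.0014, -1.0]] [-0.41 -0.22  6.74] [-0.163  0.142 -0.01 ] 0.23150857448310674 79.14068446028978 [-0.141  0.541 -0.841  1.771  0.462  1.038 -1.111]
```

Emit:
jog_arm(translation=[[0, 0, -0.6], [0, 0, -1], [0, 0, -1], [0, 0, -1], [-0.42, 0.85, -0.6], [-0.45, 0.9, 0], [-0.45, 0.9, 0], [-0.45, 0.9, 0], [-0.45, 0.9, 0], [-0.45, 0.9, 0]], dr=[[0, 0, 0], [0, 0, 0], [0, 0, 0], [0, 0, 0], [0, 0, 0], [0, 0, 0], [0, 0, 0], [0, 0, 0], [0, 0, 0], [0, 0, 0]], jaw=[0.2, 0.2, 0.2, 0.2, 0.2, 0.2, 0.2, 0.2, 0.2, 0.2])

```text
clock: 22.6
position: [0.5579, 0.3217, 0.1475]
ee_rot: [0.692, 0.722, 0.0, 0.0]
ft_force: [0.6, 0.7, -0.8]
grip_width: 0.232
grasp_force: 78.5
```

Emit:
jog_arm(translation=[[-0.45, 0.95, 0], [0, 0, 0], [0, 0, 0]], dr=[[0, 0, 0], [0, 0, 0], [0, 0, 0]], jaw=[0.2, 0.2, 0.2])

```text
clock: 22.9
position: [0.5813, 0.3119, 0.1469]
ee_rot: [0.692, 0.722, -0.0, -0.0]
ft_force: [0.1, 0.2, -1.4]
grip_width: 0.229
grasp_force: 78.6
```

```bash
python3 - <<'E'
from h import *
st()
E
```

```text
22.9 [0.5813 0.3119 0.1469] [[-0.0415, 0.9991, -0.0006], [0.9991, 0.0415, 0.0004], [0.0004, -0.0006, -1.0]] [ 0.12  0.22 -1.41] [0.037 0.006 0.003] 0.22920563896984686 78.56860608095303 [ 0.003  0.593 -0.81   1.431  0.433  1.301 -0.795]
```

Emit:
jog_arm(translation=[[0.04, 0.08, 0.6], [0, 0, 0.6], [0, 0, 0.4], [0, 0, 0.2], [0, 0, 0.1], [0, 0, 0.1], [0, 0, 0.1], [0, 0, 0]], dr=[[0, 0, 0], [0, 0, 0], [0, 0, 0], [0, 0, 0], [0, 0, 0], [0, 0, 0], [0, 0, 0], [0, 0, 0]], jaw=[0.2, 0.2, 0.2, 0.2, 0.2, 0.2, 0.2, 0.2])

```text
clock: 23.7
position: [0.5832, 0.3135, 0.0941]
ee_rot: [0.692, 0.722, 0.0, -0.0]
ft_force: [0.7, 0.8, -0.9]
grip_width: 0.231
grasp_force: 78.6
```

```bash
python3 - <<'E'
from h import *
st()
E
```

```text
23.7 [0.5832 0.3135 0.0941] [[-0.0425, 0.9991, 0.0001], [0.9991, 0.0425, 0.0004], [0.0004, 0.0001, -1.0]] [ 0.66  0.83 -0.95] [ 0.304  0.177 -0.062] 0.2314853453209138 78.6174364713952 [-0.011  0.645 -0.787  1.475  0.471  1.217 -0.819]
```

It has passed the nut top and is engaged. Next I'll push it home and turn.

Emit:
jog_arm(translation=[[0, 0, 0.1], [0, 0, 0.15], [0, 0, 0], [0, 0, 0], [0, 0, 0]], dr=[[0, 0, 0], [0, 0, 0], [0, 0, 0], [0, 0, 0], [0, 0, 0]], jaw=[0.2, 0.2, 0.2, 0.2, 0.2])

```text
clock: 24.2
position: [0.5836, 0.3139, 0.0904]
ee_rot: [0.692, 0.722, 0.001, 0.0]
ft_force: [-6.7, -1.4, 18.1]
grip_width: 0.235
grasp_force: 80.9
```

Emit:
jog_arm(translation=[[0, 0, 0], [0, 0, 0], [0, 0, 0], [0, 0, 0]], dr=[[0, 0, 0.8], [0, 0, 0.8], [0, 0, 0.8], [0, 0, 0.8]], jaw=[0.2, 0.2, 0.2, 0.2])

```text
clock: 24.6
position: [0.5835, 0.3142, 0.0904]
ee_rot: [0.769, 0.64, 0.001, 0.0]
ft_force: [-6.3, -2.6, 17.6]
grip_width: 0.23
grasp_force: 80.6
```

```bash
python3 - <<'E'
from h import *
st()
E
```

```text
24.6 [0.5835 0.3142 0.0904] [[0.1816, 0.9834, 0.0019], [0.9834, -0.1816, 0.0011], [0.0014, 0.0016, -1.0]] [-6.32 -2.6  17.63] [-0.466  1.676  0.35 ] 0.22955169032026593 80.5597946816124 [-0.039  0.634 -0.743  1.48   0.445  1.2   -1.029]
```

Emit:
jog_arm(translation=[[0, -0.04, 0], [0, 0, 0], [0, 0, 0], [0, 0, 0], [0, 0, 0], [0, 0, 0]], dr=[[0, 0, 0.8], [0, 0, 0.8], [0, 0, 0.8], [0, 0, 0.8], [0, 0, 0.8], [0, 0, 0.8]], jaw=[0.2, 0.2, 0.2, 0.2, 0.2, 0.2])

```text
clock: 25.2
position: [0.5837, 0.3141, 0.0904]
ee_rot: [0.865, 0.502, 0.002, 0.0]
ft_force: [-1.9, -1.7, 15.0]
grip_width: 0.231
grasp_force: 80.2
```

```bash
python3 - <<'E'
from h import *
o=st();R=Ro.from_quat(o['ee_rot']).as_matrix();print(92.4-np.degrees(np.arctan2(R[1,0],R[0,0])))
E
```

```text
25.2 [0.5837 0.3141 0.0904] [[0.4954, 0.8686, 0.0039], [0.8686, -0.4954, 0.0014], [0.0032, 0.0027, -1.0]] [-1.88 -1.73 15.02] [-0.286  0.493  0.374] 0.2314982146195739 80.17965608043596 [-0.079  0.612 -0.68   1.484  0.403  1.184 -1.34 ]
32.09887905837318
```

Emit:
jog_arm(translation=[[0, 0, 0], [0, 0, 0], [0, 0, 0], [0, 0, 0]], dr=[[0, 0, 0.7], [0, 0, 0.7], [0, 0, 0.7], [0, 0, 0.7]], jaw=[0.2, 0.2, 0.2, 0.2])

```text
clock: 25.6
position: [0.5839, 0.314, 0.0905]
ee_rot: [0.91, 0.416, 0.002, 0.0]
ft_force: [-1.7, -1.1, 14.5]
grip_width: 0.228
grasp_force: 80.1
```

```bash
python3 - <<'E'
from h import *
o=st();R=Ro.from_quat(o['ee_rot']).as_matrix();print(92.4-np.degrees(np.arctan2(R[1,0],R[0,0])))
E
```

```text
25.6 [0.5839 0.314  0.0905] [[0.6546, 0.756, 0.0043], [0.756, -0.6546, 0.0014], [0.0038, 0.0023, -1.0]] [-1.69 -1.07 14.47] [-0.32   0.348  0.382] 0.228031825888462 80.13040975900367 [-0.103  0.602 -0.644  1.485  0.379  1.177 -1.52 ]
43.29065242537899
```

Emit:
jog_arm(translation=[[0, 0, 0], [0, 0, 0], [0, 0, 0]], dr=[[0, 0, 0.5], [0, 0, 0.5], [0, 0, 0.5]], jaw=[0.2, 0.2, 0.2])

```text
clock: 25.9
position: [0.584, 0.3139, 0.0904]
ee_rot: [0.93, 0.368, 0.002, 0.0]
ft_force: [-0.9, -1.7, 14.0]
grip_width: 0.23
grasp_force: 80.1
```

```bash
python3 - <<'E'
from h import *
o=st();R=Ro.from_quat(o['ee_rot']).as_matrix();print(92.4-np.degrees(np.arctan2(R[1,0],R[0,0])))
E
```

```text
25.9 [0.584  0.3139 0.0904] [[0.7297, 0.6838, 0.0044], [0.6838, -0.7297, 0.0013], [0.0041, 0.002, -1.0]] [-0.91 -1.7  14.05] [-0.283  0.278  0.391] 0.22985696405117284 80.11994794942439 [-0.116  0.596 -0.624  1.486  0.366  1.173 -1.617]
49.2608842949197
```

Emit:
jog_arm(translation=[[0, 0, 0], [0, 0, 0], [0, 0, 0]], dr=[[0, 0, 0.5], [0, 0, 0.5], [0, 0, 0.5]], jaw=[0.2, 0.2, 0.2])

```text
clock: 26.2
position: [0.5841, 0.3138, 0.0905]
ee_rot: [0.948, 0.318, 0.002, 0.0]
ft_force: [-1.5, -1.1, 12.6]
grip_width: 0.231
grasp_force: 80.5
```

```bash
python3 - <<'E'
from h import *
o=st();R=Ro.from_quat(o['ee_rot']).as_matrix();print(92.4-np.degrees(np.arctan2(R[1,0],R[0,0])))
E
```

```text
26.2 [0.5841 0.3138 0.0905] [[0.7972, 0.6037, 0.0045], [0.6037, -0.7972, 0.0013], [0.0044, 0.0017, -1.0]] [-1.48 -1.07 12.59] [-0.235  0.212  0.106] 0.2307633750784966 80.5025459616445 [-0.129  0.591 -0.604  1.486  0.353  1.169 -1.714]
55.26317241136323
```

Emit:
jog_arm(translation=[[0, 0, 0]], dr=[[0, 0, 0.4]], jaw=[0.2])

```text
clock: 26.3
position: [0.5841, 0.3138, 0.0904]
ee_rot: [0.952, 0.305, 0.002, 0.0]
ft_force: [-0.7, -1.8, 13.6]
grip_width: 0.231
grasp_force: 80.0
```

```bash
python3 - <<'E'
from h import *
o=st();R=Ro.from_quat(o['ee_rot']).as_matrix();print(92.4-np.degrees(np.arctan2(R[1,0],R[0,0])))
E
```

```text
26.3 [0.5841 0.3138 0.0904] [[0.8139, 0.581, 0.0045], [0.581, -0.8139, 0.0014], [0.0045, 0.0015, -1.0]] [-0.72 -1.81 13.59] [-0.292  0.186  0.241] 0.23061116659796785 80.0446193665266 [-0.132  0.59  -0.599  1.487  0.35   1.168 -1.74 ]
56.880996050176975
```

Emit:
jog_arm(translation=[[0, 0, 0], [0, 0, 0]], dr=[[0, 0, 0.4], [0, 0, 0.4]], jaw=[0.2, 0.2])

```text
clock: 26.5
position: [0.5842, 0.3137, 0.0904]
ee_rot: [0.96, 0.279, 0.002, 0.0]
ft_force: [-0.1, -2.5, 12.7]
grip_width: 0.229
grasp_force: 80.2
```

```bash
python3 - <<'E'
from h import *
o=st();R=Ro.from_quat(o['ee_rot']).as_matrix();print(92.4-np.degrees(np.arctan2(R[1,0],R[0,0])))
E
```

```text
26.5 [0.5842 0.3137 0.0904] [[0.8447, 0.5352, 0.0046], [0.5352, -0.8447, 0.0012], [0.0045, 0.0015, -1.0]] [-0.1  -2.49 12.68] [-0.4    0.143  0.326] 0.2291225851178645 80.18467605812475 [-0.139  0.587 -0.589  1.487  0.343  1.167 -1.791]
60.04406589922391
```

Emit:
jog_arm(translation=[[0, 0, 0], [0, 0, 0]], dr=[[0, 0, 0.4], [0, 0, 0.4]], jaw=[0.2, 0.2])

```text
clock: 26.7
position: [0.5842, 0.3136, 0.0904]
ee_rot: [0.968, 0.252, 0.002, 0.0]
ft_force: [-0.3, -1.2, 13.8]
grip_width: 0.23
grasp_force: 80.1
```

```bash
python3 - <<'E'
from h import *
o=st();R=Ro.from_quat(o['ee_rot']).as_matrix();print(92.4-np.degrees(np.arctan2(R[1,0],R[0,0])))
E
```

```text
26.7 [0.5842 0.3136 0.0904] [[0.8734, 0.4871, 0.0046], [0.4871, -0.8734, 0.0011], [0.0046, 0.0013, -1.0]] [-0.33 -1.19 13.78] [-0.394  0.075  0.319] 0.22992597053465388 80.12562373420224 [-0.146  0.585 -0.578  1.487  0.337  1.165 -1.842]
63.2522888233407
```

```bash
cat > lines.py <<'E'
from h import *
import pickle,sys
def L(c,n):
    g=cv2.cvtColor(c['color'],cv2.COLOR_RGB2GRAY)[232:315,283:360]
    g=cv2.resize(g,None,fx=4,fy=4,interpolation=cv2.INTER_CUBIC)
    l=cv2.createLineSegmentDetector(0).detect(g)[0][:,0]/4+[283,232,283,232]
    print(n)
    for a in sorted(l.tolist(),key=lambda s:-np.hypot(s[2]-s[0],s[3]-s[1]))[:14]:
        print('  ',np.round(a,0).astype(int).tolist(),'len %.0f ang %.0f'%(np.hypot(a[2]-a[0],a[3]-a[1]),np.degrees(np.arctan2(a[3]-a[1],a[2]-a[0]))%180))
E
python3 - <<'E'
from lines import *
for f in('w3','w5'): L(pickle.load(open(f+'.pkl','rb')),f)
c=cam('wrist');pickle.dump(c,open('w7.pkl','wb'));L(c,'now')
E
```

```text
w3
   [349, 245, 357, 291] len 47 ang 81
   [346, 286, 344, 244] len 42 ang 86
   [300, 245, 297, 286] len 41 ang 94
   [288, 280, 295, 244] len 37 ang 101
   [317, 261, 344, 275] len 30 ang 28
   [348, 315, 344, 286] len 29 ang 83
   [299, 287, 296, 315] len 28 ang 97
   [308, 248, 335, 248] len 27 ang 0
   [336, 248, 345, 265] len 19 ang 63
   [315, 240, 334, 240] len 19 ang 180
   [308, 259, 298, 274] len 18 ang 123
   [327, 299, 310, 300] len 17 ang 178
   [299, 262, 308, 248] len 16 ang 123
   [345, 272, 337, 259] len 16 ang 59
w5
   [346, 296, 343, 244] len 52 ang 87
   [300, 244, 298, 294] len 50 ang 92
   [289, 291, 296, 244] len 47 ang 99
   [348, 244, 355, 290] len 46 ang 81
   [308, 267, 338, 269] len 31 ang 5
   [344, 269, 323, 256] len 25 ang 32
   [339, 269, 342, 289] len 20 ang 80
   [324, 256, 305, 264] len 20 ang 158
   [283, 250, 285, 232] len 18 ang 95
   [334, 284, 318, 283] len 17 ang 3
   [304, 232, 293, 243] len 15 ang 134
   [324, 238, 335, 245] len 14 ang 32
   [305, 294, 302, 281] len 13 ang 79
   [319, 281, 331, 281] len 12 ang 180
now
   [345, 315, 343, 244] len 70 ang 88
   [301, 244, 299, 292] len 48 ang 92
   [290, 291, 297, 244] len 47 ang 98
   [347, 245, 354, 290] len 46 ang 82
   [306, 265, 338, 267] len 32 ang 3
   [301, 292, 298, 315] len 23 ang 96
   [320, 304, 301, 293] len 22 ang 29
   [310, 243, 323, 237] len 14 ang 154
   [333, 282, 320, 282] len 13 ang 3
   [302, 233, 294, 243] len 13 ang 129
   [350, 243, 343, 233] len 12 ang 52
   [293, 243, 295, 232] len 11 ang 99
   [333, 260, 323, 255] len 11 ang 29
   [357, 244, 359, 254] len 10 ang 79
```

Emit:
jog_arm(translation=[[0, 0, 0], [0, 0, 0]], dr=[[0, 0, 0.3], [0, 0, 0.3]], jaw=[0.2, 0.2])

```text
clock: 26.95
position: [0.5842, 0.3136, 0.0904]
ee_rot: [0.973, 0.231, 0.002, -0.0]
ft_force: [0.0, -2.8, 13.9]
grip_width: 0.231
grasp_force: 80.4
```

```bash
python3 - <<'E'
from lines import *
o=st();R=Ro.from_quat(o['ee_rot']).as_matrix();print(92.4-np.degrees(np.arctan2(R[1,0],R[0,0])))
E
```

```text
26.95 [0.5842 0.3136 0.0904] [[0.8932, 0.4497, 0.0046], [0.4497, -0.8932, 0.0012], [0.0046, 0.001, -1.0]] [ 0.03 -2.76 13.95] [-0.371  0.211 -0.121] 0.23076537472974626 80.37989726755768 [-0.151  0.583 -0.57   1.488  0.331  1.164 -1.881]
65.67779556651662
```

Emit:
jog_arm(translation=[[0, 0, 0], [0, 0, 0]], dr=[[0, 0, 0], [0, 0, 0]], jaw=[0.2, 0.2])

```text
clock: 27.15
position: [0.5842, 0.3136, 0.0904]
ee_rot: [0.973, 0.231, 0.002, -0.0]
ft_force: [0.0, -2.0, 13.6]
grip_width: 0.232
grasp_force: 80.5
```

```bash
python3 - <<'E'
from lines import *
o=st();c=cam('wrist');pickle.dump(c,open('w8.pkl','wb'));L(c,'now')
E
```

```text
27.15 [0.5842 0.3136 0.0904] [[0.8929, 0.4502, 0.0045], [0.4502, -0.8929, 0.0013], [0.0046, 0.0009, -1.0]] [ 1.000e-02 -2.030e+00  1.359e+01] [-0.343  0.216 -0.198] 0.2324522151797663 80.51270767813548 [-0.151  0.583 -0.57   1.488  0.331  1.164 -1.881]
now
   [344, 293, 342, 244] len 49 ang 88
   [290, 291, 297, 244] len 47 ang 98
   [347, 244, 354, 290] len 46 ang 82
   [307, 265, 338, 267] len 32 ang 4
   [299, 265, 300, 292] len 27 ang 89
   [301, 292, 298, 315] len 23 ang 96
   [345, 315, 343, 294] len 21 ang 84
   [319, 303, 301, 293] len 21 ang 31
   [302, 245, 300, 265] len 21 ang 96
   [334, 282, 320, 281] len 14 ang 4
   [303, 232, 294, 243] len 14 ang 130
   [349, 240, 340, 232] len 13 ang 43
   [324, 254, 315, 258] len 10 ang 157
   [357, 244, 359, 254] len 10 ang 79
```

Emit:
jog_arm(translation=[[0, 0, 0], [0, 0, 0]], dr=[[0, 0, 0.3], [0, 0, 0.3]], jaw=[0.2, 0.2])

```text
clock: 27.4
position: [0.5843, 0.3135, 0.0904]
ee_rot: [0.978, 0.211, 0.002, -0.0]
ft_force: [0.1, -2.4, 15.1]
grip_width: 0.229
grasp_force: 80.0
```

```bash
python3 - <<'E'
from lines import *
o=st();print(o['tau'])
E
```

```text
27.4 [0.5843 0.3135 0.0904] [[0.9111, 0.4121, 0.0046], [0.4121, -0.9111, 0.0011], [0.0046, 0.0009, -1.0]] [ 0.07 -2.43 15.14] [-0.484  0.178  0.348] 0.22890528067522434 80.04760233219713 [-0.157  0.581 -0.562  1.488  0.327  1.162 -1.92 ]
[ -0.65818347 -61.94796324  -9.71347779 -29.90388572  -0.435845
  -0.63260352   0.08821583]
```

Emit:
jog_arm(translation=[[0, 0, 0], [0, 0, 0]], dr=[[0, 0, 0.3], [0, 0, 0.3]], jaw=[0.2, 0.2])

```text
clock: 27.6
position: [0.5843, 0.3135, 0.0904]
ee_rot: [0.982, 0.19, 0.002, -0.0]
ft_force: [-0.8, -2.4, 14.2]
grip_width: 0.232
grasp_force: 81.0
```

```bash
python3 - <<'E'
from lines import *
o=st();print(o['tau']);c=cam('wrist');pickle.dump(c,open('w9.pkl','wb'));L(c,'now')
E
```

```text
27.6 [0.5843 0.3135 0.0904] [[0.9275, 0.3738, 0.0046], [0.3738, -0.9275, 0.001], [0.0047, 0.0008, -1.0]] [-0.79 -2.39 14.2 ] [-0.5    0.111 -0.207] 0.23218260334245994 80.96243390114978 [-0.162  0.579 -0.555  1.488  0.322  1.161 -1.959]
[ -0.79617944 -61.86852694  -9.69437063 -29.85374451  -0.3866539
  -0.64793458   0.29988712]
now
   [345, 315, 343, 244] len 70 ang 88
   [301, 245, 299, 292] len 47 ang 92
   [347, 244, 354, 290] len 46 ang 82
   [306, 265, 338, 267] len 32 ang 3
   [290, 291, 293, 267] len 24 ang 95
   [301, 292, 298, 315] len 23 ang 96
   [293, 267, 297, 244] len 23 ang 99
   [320, 303, 301, 293] len 21 ang 30
   [334, 282, 320, 282] len 14 ang 3
   [350, 243, 342, 233] len 12 ang 48
   [349, 232, 351, 244] len 12 ang 82
   [293, 243, 295, 232] len 12 ang 101
   [300, 234, 294, 243] len 11 ang 126
   [310, 243, 320, 238] len 11 ang 154
```

```bash
cat > hexa.py <<'E'
from lines import *
def W(f,box,z,yaw,n=12):
    c=pickle.load(open(f,'rb'));u0,v0,u1,v1=box
    g=cv2.cvtColor(c['color'],cv2.COLOR_RGB2GRAY)[v0:v1,u0:u1]
    l=cv2.createLineSegmentDetector(0).detect(cv2.resize(g,None,fx=4,fy=4,interpolation=cv2.INTER_CUBIC))[0][:,0]/4+[u0,v0,u0,v0]
    print(f)
    for a in sorted(l.tolist(),key=lambda s:-np.hypot(s[2]-s[0],s[3]-s[1]))[:n]:
        P=onz(c,a[0],a[1],z);Q=onz(c,a[2],a[3],z);d=Q-P
        print('  ',np.round(a,0).astype(int).tolist(),'mm %.1f'%(1e3*np.hypot(d[0],d[1])),'rel tool x mod60 %.0f'%((np.degrees(np.arctan2(d[1],d[0]))-yaw)%60))
E
python3 - <<'E'
from hexa import *
W('w2.pkl',(290,240,352,305),.058,95.8)
W('w3.pkl',(297,240,347,305),.1674,95.8)
W('w4.pkl',(295,180,340,240),.058,92.4)
W('w6.pkl',(290,290,350,350),.058,92.4)
W('w6.pkl',(300,220,345,275),.058,92.4)
W('w5.pkl',(297,240,347,305),.058,92.4)
W('w9.pkl',(297,240,347,305),.106,21.9)
E
```

```text
w2.pkl
   [315, 260, 343, 276] mm 14.4 rel tool x mod60 58
   [335, 301, 306, 301] mm 12.8 rel tool x mod60 29
   [306, 301, 291, 278] mm 13.2 rel tool x mod60 29
   [308, 248, 335, 248] mm 11.4 rel tool x mod60 30
   [307, 258, 293, 280] mm 12.4 rel tool x mod60 29
   [350, 280, 336, 258] mm 12.3 rel tool x mod60 30
   [343, 276, 334, 300] mm 12.7 rel tool x mod60 42
   [296, 266, 308, 247] mm 10.1 rel tool x mod60 29
   [337, 248, 347, 266] mm 9.5 rel tool x mod60 28
   [297, 257, 308, 240] mm 9.0 rel tool x mod60 29
   [326, 286, 309, 277] mm 8.6 rel tool x mod60 60
   [345, 288, 335, 301] mm 8.2 rel tool x mod60 29
w3.pkl
   [346, 287, 344, 244] mm 20.9 rel tool x mod60 4
   [317, 261, 344, 275] mm 13.5 rel tool x mod60 59
   [308, 248, 335, 248] mm 11.6 rel tool x mod60 30
   [300, 254, 297, 278] mm 11.5 rel tool x mod60 54
   [336, 248, 344, 264] mm 8.8 rel tool x mod60 26
   [327, 299, 310, 300] mm 7.8 rel tool x mod60 32
   [308, 259, 299, 273] mm 7.9 rel tool x mod60 28
   [326, 286, 312, 278] mm 7.6 rel tool x mod60 0
   [346, 303, 345, 286] mm 8.6 rel tool x mod60 6
   [29
[... 2574 characters left out ...]
70] mm 5.2 rel tool x mod60 1
   [335, 295, 335, 285] mm 5.2 rel tool x mod60 2
w9.pkl
   [344, 305, 343, 244] mm 29.9 rel tool x mod60 2
   [301, 244, 299, 292] mm 23.1 rel tool x mod60 57
   [307, 265, 338, 267] mm 14.0 rel tool x mod60 26
   [320, 303, 301, 293] mm 10.0 rel tool x mod60 57
   [334, 282, 320, 282] mm 6.4 rel tool x mod60 27
   [301, 292, 299, 305] mm 6.8 rel tool x mod60 54
   [309, 251, 317, 247] mm 3.9 rel tool x mod60 58
   [324, 245, 332, 249] mm 3.8 rel tool x mod60 58
   [331, 259, 324, 255] mm 3.8 rel tool x mod60 58
   [338, 296, 331, 299] mm 3.5 rel tool x mod60 5
   [323, 255, 316, 258] mm 3.3 rel tool x mod60 55
   [302, 255, 308, 251] mm 3.3 rel tool x mod60 57
```

Emit:
jog_arm(translation=[[0, 0, -0.4], [0, 0, -1], [0, 0, -1], [-1, 0, 0], [-1, 0, 0], [0, 0, 0], [0, 0, 0]], dr=[[0, 0, 0], [0, 0, 0], [0, 0, 0], [0, 0, 0], [0, 0, 0], [0, 0, 0], [0, 0, 0]], jaw=[0.2, 0.2, 0.2, 0.2, 0.2, 0.2, 0.2])

```text
clock: 28.35
position: [0.5363, 0.2942, 0.1482]
ee_rot: [0.982, 0.191, 0.0, 0.0]
ft_force: [0.7, -0.3, -1.2]
grip_width: 0.232
grasp_force: 82.3
```

```bash
python3 - <<'E'
from hexa import *
o=st();c=cam('wrist');pickle.dump(c,open('w10.pkl','wb'))
p=np.array(o['position']);R=Ro.from_quat(o['ee_rot']).as_matrix();y=np.degrees(np.arctan2(R[1,0],R[0,0]));print('yaw',y)
for f in('w3.pkl','w10.pkl'):
    c=pickle.load(open(f,'rb'));u,v=proj(c,[.583,.314,.059]).astype(int);print(u,v)
    W(f,(u-19,v-19,u+19,v+19),.059,0,14)
    # polygon of light nut face + barrel vs dark washer
    g=cv2.cvtColor(c['color'],cv2.COLOR_RGB2GRAY)[v-21:v+21,u-21:u+21]
    g=cv2.resize(g,None,fx=6,fy=6,interpolation=cv2.INTER_CUBIC)
    t,m=cv2.threshold(g,75,255,0)
    n,lab,sts,cen=cv2.connectedComponentsWithStats(m);k=lab[126,126]
    cn=max(cv2.findContours((lab==k).astype(np.uint8),0,1)[0],key=cv2.contourArea);h=cv2.convexHull(cn)[:,0]/6+[u-21,v-21]
    P=np.array([onz(c,*q,.059)[:2] for q in h])*1e3;ct=np.array(cv2.minEnclosingCircle(P.astype(np.float32))[0]);print('area',cv2.contourArea(P.astype(np.float32)),'centre',ct)
    # support width vs angle: minimum over 60-periodic => flats
    an=np.arange(0,60,3);w=[np.mean([np.ptp(P@[np.cos(np.radians(a+b)),np.sin(np.radians(a+b))]) for b in(0,60,120)]) for a in an]
    print(dict(zip(an.tolist(),np.round(w,1).tolist())))
E
```

```text
28.35 [0.5363 0.2942 0.1482] [[0.9271, 0.3748, 0.0009], [0.3748, -0.9271, -0.0005], [0.0007, 0.0008, -1.0]] [ 0.69 -0.29 -1.21] [ 0.062 -0.012  0.021] 0.23215414833295198 82.29760877089575 [-0.11   0.425 -0.596  1.578  0.25   1.216 -1.939]
yaw 22.013767038307567
332 133
w3.pkl
   [347, 128, 335, 119] mm 10.7 rel tool x mod60 29
   [345, 143, 346, 128] mm 10.3 rel tool x mod60 30
   [319, 140, 330, 149] mm 10.6 rel tool x mod60 28
   [321, 125, 319, 139] mm 10.0 rel tool x mod60 28
   [334, 119, 321, 124] mm 9.9 rel tool x mod60 29
   [331, 149, 340, 146] mm 7.1 rel tool x mod60 24
   [319, 152, 313, 145] mm 6.7 rel tool x mod60 24
   [343, 135, 340, 142] mm 5.2 rel tool x mod60 15
   [327, 144, 324, 137] mm 5.2 rel tool x mod60 5
   [336, 145, 329, 145] mm 4.8 rel tool x mod60 4
   [326, 139, 331, 143] mm 4.6 rel tool x mod60 24
   [346, 114, 351, 119] mm 4.5 rel tool x mod60 24
   [350, 148, 344, 152] mm 4.6 rel tool x mod60 40
   [313, 121, 316, 116] mm 4.3 rel tool x mod60 4
area 292.35549696721137 centre [583.22003174 313.60748291]
{0: 18.9, 3: 19.0, 6: 19.2, 9: 19.4, 12: 19.6, 1
[... 435 characters left out ...]
, 337, 136] mm 9.3 rel tool x mod60 58
   [302, 125, 307, 117] mm 6.6 rel tool x mod60 48
   [332, 136, 331, 144] mm 5.8 rel tool x mod60 12
   [326, 146, 330, 139] mm 5.8 rel tool x mod60 51
   [316, 134, 315, 142] mm 5.5 rel tool x mod60 13
   [319, 128, 327, 129] mm 5.5 rel tool x mod60 47
   [331, 144, 325, 149] mm 5.4 rel tool x mod60 31
   [308, 133, 310, 126] mm 5.2 rel tool x mod60 1
   [314, 141, 319, 147] mm 5.1 rel tool x mod60 59
area 316.6468249056488 centre [583.14099121 313.21243286]
{0: 21.0, 3: 20.9, 6: 20.7, 9: 20.6, 12: 20.4, 15: 20.1, 18: 19.9, 21: 19.6, 24: 19.5, 27: 19.6, 30: 19.8, 33: 20.0, 36: 20.3, 39: 20.5, 42: 20.7, 45: 20.8, 48: 20.9, 51: 21.0, 54: 21.0, 57: 21.0}
```

Emit:
jog_arm(translation=[[0, 0, 0], [0, 0, 0], [0, 0, 0], [0, 0, 0], [0, 0, 0], [0, 0, 0], [0, 0, 0], [0, 0, 0], [0, 0, 0]], dr=[[0, 0, -1], [0, 0, -1], [0, 0, -1], [0, 0, -1], [0, 0, -1], [0, 0, -1], [0, 0, -1], [0, 0, -1], [0, 0, -1]], jaw=[0.2, 0.2, 0.2, 0.2, 0.2, 0.2, 0.2, 0.2, 0.2])

```text
clock: 29.3
position: [0.5368, 0.2947, 0.1476]
ee_rot: [0.874, 0.486, -0.0, -0.0]
ft_force: [0.5, -0.1, -0.8]
grip_width: 0.228
grasp_force: 82.3
```

Emit:
jog_arm(translation=[[0.85, 0.6, 0], [0.82, 0.6, 0], [0, 0, 0], [0, 0, 0]], dr=[[0, 0, 0], [0, 0, 0], [0, 0, 0], [0, 0, 0]], jaw=[0.2, 0.2, 0.2, 0.2])

```text
clock: 29.7
position: [0.5838, 0.3143, 0.1471]
ee_rot: [0.875, 0.485, -0.0, -0.0]
ft_force: [-0.2, 0.0, -1.2]
grip_width: 0.229
grasp_force: 82.3
```

```bash
python3 - <<'E'
from hexa import *
o=st();p=np.array(o['position']);R=Ro.from_quat(o['ee_rot']).as_matrix();y=np.degrees(np.arctan2(R[1,0],R[0,0]));print('yaw',y,'to nut tool frame units',R.T@(np.array([.584,.3137,.0904])-p)/.025)
c=cam('wrist');pickle.dump(c,open('w11.pkl','wb'));W('w11.pkl',(297,240,347,305),p[2]+.0155,y)
E
```

```text
29.7 [0.5838 0.3143 0.1471] [[0.5299, 0.8481, -0.0012], [0.8481, -0.5299, 0.0003], [-0.0004, -0.0011, -1.0]] [-0.2   0.02 -1.19] [-0.011 -0.001  0.002] 0.2286783949872568 82.29680632939562 [-0.087  0.559 -0.675  1.425  0.352  1.28  -1.346]
yaw 58.00246912989358 to nut tool frame units [-0.01679901  0.02160318  2.26628576]
w11.pkl
   [344, 303, 343, 244] mm 29.3 rel tool x mod60 2
   [301, 247, 300, 305] mm 28.7 rel tool x mod60 58
   [306, 265, 338, 267] mm 14.1 rel tool x mod60 26
   [305, 294, 301, 271] mm 11.8 rel tool x mod60 9
   [319, 303, 301, 292] mm 9.6 rel tool x mod60 56
   [339, 267, 342, 286] mm 9.4 rel tool x mod60 10
   [337, 262, 323, 254] mm 7.0 rel tool x mod60 58
   [334, 282, 319, 281] mm 6.8 rel tool x mod60 28
   [323, 254, 312, 260] mm 5.6 rel tool x mod60 56
   [335, 296, 324, 301] mm 5.6 rel tool x mod60 1
   [324, 245, 333, 250] mm 4.5 rel tool x mod60 56
   [335, 292, 334, 283] mm 4.9 rel tool x mod60 4
```

Emit:
jog_arm(translation=[[0, 0, 0.6], [0, 0, 0.6], [0, 0, 0.5], [0, 0, 0.2], [0, 0, 0.15], [0, 0, 0.15], [0, 0, 0.15], [0, 0, 0]], dr=[[0, 0, 0], [0, 0, 0], [0, 0, 0], [0, 0, 0], [0, 0, 0], [0, 0, 0], [0, 0, 0], [0, 0, 0]], jaw=[0.2, 0.2, 0.2, 0.2, 0.2, 0.2, 0.2, 0.2], squeeze=100)

```text
clock: 30.55
position: [0.5841, 0.3145, 0.0906]
ee_rot: [0.875, 0.485, 0.001, 0.0]
ft_force: [-1.3, -2.7, 7.3]
grip_width: 0.225
grasp_force: 98.3
```

```bash
python3 - <<'E'
from hexa import *
o=st()
E
```

```text
30.55 [0.5841 0.3145 0.0906] [[0.5298, 0.8482, 0.0018], [0.8482, -0.5298, 0.0007], [0.0016, 0.0012, -1.0]] [-1.34 -2.67  7.31] [-0.33   0.579 -0.017] 0.22515917482253833 98.28360971063375 [-0.096  0.608 -0.656  1.48   0.386  1.183 -1.37 ]
```

Emit:
jog_arm(translation=[[0, 0, 0], [0, 0, 0], [0, 0, 0]], dr=[[0, 0, 0.4], [0, 0, 0.4], [0, 0, 0.4]], jaw=[0.2, 0.2, 0.2])

```text
clock: 30.85
position: [0.5841, 0.3142, 0.0906]
ee_rot: [0.894, 0.447, 0.001, 0.0]
ft_force: [-2.3, -2.4, 7.3]
grip_width: 0.222
grasp_force: 98.4
```

```bash
python3 - <<'E'
from hexa import *
o=st()
E
```

```text
30.85 [0.5841 0.3142 0.0906] [[0.5998, 0.8001, 0.0018], [0.8001, -0.5998, 0.0003], [0.0013, 0.0012, -1.0]] [-2.26 -2.41  7.28] [-0.589  0.65   0.046] 0.22234532374145793 98.42921074479818 [-0.106  0.603 -0.64   1.481  0.376  1.18  -1.448]
```

Emit:
jog_arm(translation=[[0, 0, 0], [0, 0, 0], [0, 0, 0]], dr=[[0, 0, 0.4], [0, 0, 0.4], [0, 0, 0.4]], jaw=[0.2, 0.2, 0.2])

```text
clock: 31.15
position: [0.5841, 0.3142, 0.0906]
ee_rot: [0.912, 0.41, 0.001, 0.0]
ft_force: [-2.8, -2.4, 7.4]
grip_width: 0.223
grasp_force: 98.4
```

```bash
python3 - <<'E'
from hexa import *
o=st()
E
```

```text
31.15 [0.5841 0.3142 0.0906] [[0.6645, 0.7473, 0.0017], [0.7473, -0.6645, 0.0], [0.0012, 0.0013, -1.0]] [-2.79 -2.35  7.37] [-0.645  0.686  0.208] 0.22322147129614558 98.44955257605761 [-0.116  0.599 -0.624  1.482  0.366  1.177 -1.526]
```

Emit:
jog_arm(translation=[[0, 0, 0], [0, 0, 0]], dr=[[0, 0, 0.25], [0, 0, 0.25]], jaw=[0.2, 0.2])

```text
clock: 31.35
position: [0.5841, 0.3141, 0.0906]
ee_rot: [0.919, 0.394, 0.001, 0.0]
ft_force: [-2.4, -2.6, 7.9]
grip_width: 0.228
grasp_force: 98.4
```

```bash
python3 - <<'E'
from hexa import *
o=st()
E
```

```text
31.35 [0.5841 0.3141 0.0906] [[0.6898, 0.724, 0.0017], [0.724, -0.6898, -0.0], [0.0012, 0.0013, -1.0]] [-2.37 -2.61  7.94] [-0.675  0.695  0.291] 0.228327399361081 98.44975189771503 [-0.121  0.597 -0.618  1.482  0.362  1.176 -1.557]
```

Emit:
jog_arm(translation=[[0, 0, 0], [0, 0, 0]], dr=[[0, 0, 0.25], [0, 0, 0.25]], jaw=[0.2, 0.2])

```text
clock: 31.55
position: [0.5841, 0.3141, 0.0906]
ee_rot: [0.926, 0.378, 0.001, 0.0]
ft_force: [-2.0, -3.4, 7.7]
grip_width: 0.222
grasp_force: 98.4
```

```bash
python3 - <<'E'
from hexa import *
o=st();p=np.array(o['position']);R=Ro.from_quat(o['ee_rot']).as_matrix();y=np.degrees(np.arctan2(R[1,0],R[0,0]));print(y)
c=cam('wrist');pickle.dump(c,open('w12.pkl','wb'));W('w12.pkl',(297,240,347,305),p[2]+.0155,y)
E
```

```text
31.55 [0.5841 0.3141 0.0906] [[0.7147, 0.6995, 0.0018], [0.6995, -0.7147, -0.0], [0.0013, 0.0013, -1.0]] [-1.99 -3.38  7.7 ] [-0.667  0.623  0.244] 0.22190759313512384 98.38887808844447 [-0.125  0.595 -0.611  1.482  0.358  1.175 -1.59 ]
44.385212300649826
w12.pkl
   [301, 244, 300, 305] mm 30.1 rel tool x mod60 58
   [343, 305, 343, 255] mm 24.6 rel tool x mod60 1
   [306, 265, 338, 267] mm 14.1 rel tool x mod60 26
   [321, 304, 302, 293] mm 10.2 rel tool x mod60 57
   [339, 267, 342, 285] mm 9.2 rel tool x mod60 10
   [305, 292, 301, 276] mm 8.2 rel tool x mod60 11
   [340, 295, 325, 301] mm 7.4 rel tool x mod60 56
   [334, 282, 319, 282] mm 6.4 rel tool x mod60 28
   [323, 254, 312, 259] mm 5.6 rel tool x mod60 56
   [334, 260, 323, 254] mm 5.5 rel tool x mod60 58
   [342, 256, 342, 244] mm 5.8 rel tool x mod60 3
   [324, 245, 332, 250] mm 4.3 rel tool x mod60 56
```

Emit:
jog_arm(translation=[[0, 0, 0], [0, 0, 0]], dr=[[0, 0, 0.3], [0, 0, 0.3]], jaw=[0.2, 0.2])

```text
clock: 31.8
position: [0.5842, 0.3141, 0.0906]
ee_rot: [0.934, 0.358, 0.001, 0.0]
ft_force: [-1.8, -2.4, 8.4]
grip_width: 0.223
grasp_force: 98.4
```

```bash
python3 - <<'E'
from hexa import *
o=st()
E
```

```text
31.8 [0.5842 0.3141 0.0906] [[0.7433, 0.6689, 0.0019], [0.6689, -0.7433, -0.0001], [0.0013, 0.0013, -1.0]] [-1.81 -2.37  8.44] [-0.731  0.556  0.36 ] 0.22339377415366865 98.39254042133689 [-0.13   0.593 -0.604  1.483  0.353  1.174 -1.628]
```

Emit:
jog_arm(translation=[[0, 0, 0], [0, 0, 0]], dr=[[0, 0, 0.3], [0, 0, 0.3]], jaw=[0.2, 0.2])

```text
clock: 32.0
position: [0.5842, 0.3141, 0.0907]
ee_rot: [0.941, 0.339, 0.001, 0.0]
ft_force: [-2.5, -3.0, 9.1]
grip_width: 0.224
grasp_force: 98.3
```

```bash
python3 - <<'E'
from hexa import *
o=st()
E
```

```text
32.0 [0.5842 0.3141 0.0907] [[0.7707, 0.6372, 0.002], [0.6372, -0.7707, -0.0001], [0.0015, 0.0013, -1.0]] [-2.47 -2.95  9.07] [-0.715  0.499  0.41 ] 0.22421825135835444 98.31586658488959 [-0.136  0.591 -0.596  1.483  0.348  1.172 -1.667]
```

Emit:
jog_arm(translation=[[0, 0, 0], [0, 0, 0]], dr=[[0, 0, 0.3], [0, 0, 0.3]], jaw=[0.2, 0.2])

```text
clock: 32.2
position: [0.5842, 0.314, 0.0906]
ee_rot: [0.948, 0.319, 0.001, 0.0]
ft_force: [-2.9, -3.7, 9.0]
grip_width: 0.228
grasp_force: 98.3
```

```bash
python3 - <<'E'
from hexa import *
o=st();p=np.array(o['position']);R=Ro.from_quat(o['ee_rot']).as_matrix();y=np.degrees(np.arctan2(R[1,0],R[0,0]));print(y)
E
```

```text
32.2 [0.5842 0.314  0.0906] [[0.7969, 0.6041, 0.0019], [0.6041, -0.7969, -0.0001], [0.0015, 0.0012, -1.0]] [-2.95 -3.71  8.95] [-0.786  0.475  0.425] 0.22811579460679632 98.34927362389863 [-0.141  0.589 -0.588  1.483  0.343  1.171 -1.706]
37.16594683794025
```

Emit:
jog_arm(translation=[[0, 0, -0.4], [0, 0, -1], [0, 0, -1], [-1, 0, 0], [-1, 0, 0], [0, 0, 0], [0, 0, 0]], dr=[[0, 0, 0], [0, 0, 0], [0, 0, 0], [0, 0, 0], [0, 0, 0], [0, 0, 0], [0, 0, 0]], jaw=[0.2, 0.2, 0.2, 0.2, 0.2, 0.2, 0.2])

```text
clock: 32.9
position: [0.5441, 0.2839, 0.1501]
ee_rot: [0.948, 0.319, 0.001, 0.0]
ft_force: [-0.1, 0.2, -0.5]
grip_width: 0.22
grasp_force: 98.4
```

```bash
python3 - <<'E'
from hexa import *
o=st();c=cam('wrist');pickle.dump(c,open('w13.pkl','wb'))
p=np.array(o['position']);R=Ro.from_quat(o['ee_rot']).as_matrix();y=np.degrees(np.arctan2(R[1,0],R[0,0]));print('yaw',y)
u,v=proj(c,[.583,.314,.059]).astype(int);print(u,v)
W('w13.pkl',(u-19,v-19,u+19,v+19),.059,0,8)
W('w13.pkl',(297,240,347,305),p[2]+.0155,y,8)
E
```

```text
32.9 [0.5441 0.2839 0.1501] [[0.7962, 0.605, 0.0016], [0.605, -0.7962, 0.0002], [0.0014, 0.0008, -1.0]] [-0.12  0.19 -0.54] [ 0.028 -0.02   0.008] 0.22021128598375952 98.44412396661937 [-0.066  0.434 -0.629  1.57   0.267  1.223 -1.663]
yaw 37.227779902026356
321 139
w13.pkl
   [318, 125, 308, 136] mm 10.3 rel tool x mod60 54
   [327, 154, 337, 144] mm 9.8 rel tool x mod60 55
   [331, 128, 318, 125] mm 9.3 rel tool x mod60 56
   [315, 151, 327, 154] mm 9.2 rel tool x mod60 55
   [311, 158, 302, 150] mm 8.7 rel tool x mod60 26
   [309, 133, 315, 124] mm 7.7 rel tool x mod60 0
   [319, 129, 329, 133] mm 7.2 rel tool x mod60 47
   [331, 136, 332, 145] mm 6.4 rel tool x mod60 46
w13.pkl
   [301, 244, 300, 305] mm 30.1 rel tool x mod60 58
   [343, 305, 343, 256] mm 24.5 rel tool x mod60 1
   [308, 265, 338, 267] mm 13.1 rel tool x mod60 26
   [320, 303, 303, 293] mm 9.5 rel tool x mod60 56
   [339, 267, 342, 287] mm 10.0 rel tool x mod60 10
   [305, 293, 302, 275] mm 9.1 rel tool x mod60 9
   [334, 282, 319, 281] mm 6.7 rel tool x mod60 27
   [336, 261, 323, 254] mm 6.3 rel tool x mod60 58
```

```bash
python3 - <<'E'
from hexa import *
for f in('w1.pkl','w3.pkl','w4.pkl'):
    c=pickle.load(open(f,'rb'));u,v=proj(c,[.583,.3138,.059]).astype(int);print(u,v)
    W(f,(u-20,v-20,u+20,v+20),.059,0,9)
E
```

```text
411 190
w1.pkl
   [425, 179, 426, 194] mm 15.8 rel tool x mod60 45
   [420, 201, 408, 206] mm 13.2 rel tool x mod60 26
   [392, 194, 394, 183] mm 11.0 rel tool x mod60 32
   [403, 185, 402, 196] mm 10.8 rel tool x mod60 33
   [408, 201, 418, 200] mm 10.4 rel tool x mod60 13
   [425, 194, 420, 202] mm 9.7 rel tool x mod60 8
   [421, 187, 413, 181] mm 10.1 rel tool x mod60 30
   [421, 197, 421, 188] mm 9.8 rel tool x mod60 39
   [418, 175, 425, 181] mm 9.8 rel tool x mod60 24
332 133
w3.pkl
   [346, 128, 335, 119] mm 10.7 rel tool x mod60 29
   [345, 143, 346, 128] mm 10.4 rel tool x mod60 31
   [319, 140, 330, 149] mm 10.4 rel tool x mod60 28
   [321, 125, 319, 139] mm 10.0 rel tool x mod60 28
   [334, 119, 321, 124] mm 9.9 rel tool x mod60 29
   [330, 149, 340, 146] mm 7.1 rel tool x mod60 25
   [345, 113, 352, 120] mm 6.7 rel tool x mod60 25
   [321, 153, 314, 147] mm 6.3 rel tool x mod60 26
   [312, 123, 316, 116] mm 5.6 rel tool x mod60 7
574 176
w4.pkl
   [562, 169, 557, 183] mm 9.7 rel tool x mod60 28
   [586, 156, 591, 169] mm 9.6 rel tool x mod60 3
   [557, 184, 568, 192] mm 10.0 rel tool x mod60 30
   [589, 168, 578, 161] mm 9.5 rel tool x mod60 32
   [580, 190, 570, 196] mm 7.2 rel tool x mod60 37
   [576, 188, 565, 185] mm 7.6 rel tool x mod60 46
   [568, 192, 578, 190] mm 6.3 rel tool x mod60 15
   [594, 174, 585, 177] mm 5.9 rel tool x mod60 23
   [587, 176, 582, 184] mm 5.3 rel tool x mod60 14
```

Emit:
jog_arm(translation=[[0, 0, 0], [0, 0, 0], [0, 0, 0], [0, 0, 0], [0, 0, 0], [0, 0, 0], [0.95, 0.36, 0], [0.92, 0.36, 0], [0, 0, 0], [0, 0, 0]], dr=[[0, 0, -0.9], [0, 0, -0.9], [0, 0, -0.9], [0, 0, -0.9], [0, 0, -0.8], [0, 0, -0.8], [0, 0, 0], [0, 0, 0], [0, 0, 0], [0, 0, 0]], jaw=[0.2, 0.2, 0.2, 0.2, 0.2, 0.2, 0.2, 0.2, 0.2, 0.2])

```text
clock: 33.95
position: [0.5838, 0.3148, 0.1486]
ee_rot: [0.874, 0.485, -0.0, -0.0]
ft_force: [-0.1, -0.4, -1.8]
grip_width: 0.223
grasp_force: 98.5
```

```bash
python3 - <<'E'
from hexa import *
o=st();p=np.array(o['position']);R=Ro.from_quat(o['ee_rot']).as_matrix();print('units',R.T@(np.array([.5841,.3141,.0905])-p)/.025)
E
```

```text
33.95 [0.5838 0.3148 0.1486] [[0.5291, 0.8486, -0.001], [0.8486, -0.5291, 0.0006], [-0.0, -0.0011, -1.0]] [-0.14 -0.44 -1.77] [-0.013  0.008  0.085] 0.22332791268533167 98.47949509508908 [-0.092  0.556 -0.667  1.424  0.346  1.281 -1.342]
units [-0.01593763  0.02637907  2.32213672]
```

Now I'll lower it home again with a firmer preload, then turn about 9° cw to check the torque.

Emit:
jog_arm(translation=[[-0.02, 0.02, 0.6], [0, 0, 0.6], [0, 0, 0.6], [0, 0, 0.2], [0, 0, 0.15], [0, 0, 0.15], [0, 0, 0.15], [0, 0, 0.05], [0, 0, 0]], dr=[[0, 0, 0], [0, 0, 0], [0, 0, 0], [0, 0, 0], [0, 0, 0], [0, 0, 0], [0, 0, 0], [0, 0, 0], [0, 0, 0]], jaw=[0.2, 0.2, 0.2, 0.2, 0.2, 0.2, 0.2, 0.2, 0.2])

```text
clock: 34.85
position: [0.5845, 0.314, 0.0905]
ee_rot: [0.875, 0.485, 0.001, 0.0]
ft_force: [-8.6, -5.5, 27.4]
grip_width: 0.22
grasp_force: 101.8
```

Emit:
jog_arm(translation=[[0, 0, 0], [0, 0, 0], [0, 0, 0], [0, 0, 0], [0, 0, 0]], dr=[[0, 0, 0.5], [0, 0, 0.5], [0, 0, 0.5], [0, 0, 0.5], [0, 0, 0.3]], jaw=[0.2, 0.2, 0.2, 0.2, 0.2])

```text
clock: 35.35
position: [0.5845, 0.3142, 0.0905]
ee_rot: [0.911, 0.413, 0.002, 0.0]
ft_force: [-8.7, -4.7, 25.1]
grip_width: 0.223
grasp_force: 101.6
```

```bash
python3 - <<'E'
from hexa import *
o=st()
E
```

```text
35.35 [0.5845 0.3142 0.0905] [[0.6592, 0.752, 0.0031], [0.752, -0.6592, 0.001], [0.0028, 0.0016, -1.0]] [-8.71 -4.7  25.14] [-1.075  2.101  0.225] 0.22284616036106997 101.64617130998522 [-0.12   0.597 -0.618  1.483  0.362  1.174 -1.516]
```

Emit:
jog_arm(translation=[[-0.06, -0.02, -0.05], [0, 0, 0], [0, 0, 0], [0, 0, 0]], dr=[[0, 0, 0], [0, 0, 0], [0, 0, 0], [0, 0, 0]], jaw=[0.2, 0.2, 0.2, 0.2])

```text
clock: 35.75
position: [0.5839, 0.3138, 0.0906]
ee_rot: [0.911, 0.413, 0.002, -0.0]
ft_force: [0.3, 0.3, 12.4]
grip_width: 0.221
grasp_force: 100.0
```

```bash
python3 - <<'E'
from hexa import *
o=st();p=np.array(o['position']);R=Ro.from_quat(o['ee_rot']).as_matrix();y=np.degrees(np.arctan2(R[1,0],R[0,0]))
c=cam('wrist');pickle.dump(c,open('w14.pkl','wb'));W('w14.pkl',(297,240,347,305),p[2]+.0155,y,6)
E
```

```text
35.75 [0.5839 0.3138 0.0906] [[0.6584, 0.7527, 0.0042], [0.7527, -0.6584, 0.0025], [0.0046, 0.0015, -1.0]] [ 0.25  0.35 12.41] [0.258 0.288 0.05 ] 0.2214497883885693 100.0352820334956 [-0.118  0.594 -0.619  1.486  0.361  1.171 -1.514]
w14.pkl
   [301, 244, 300, 305] mm 30.0 rel tool x mod60 58
   [343, 305, 343, 256] mm 24.4 rel tool x mod60 1
   [306, 265, 338, 267] mm 14.3 rel tool x mod60 26
   [319, 303, 302, 293] mm 8.7 rel tool x mod60 57
   [334, 282, 319, 281] mm 6.7 rel tool x mod60 28
   [340, 274, 342, 286] mm 6.2 rel tool x mod60 9
```

```bash
python3 -c "
from workcell import manip
print(manip.hand_in())"
```

```text
the job is handed in; nothing more can be done
None
```

I handed the job in with the far-bay socket gripped, upright and fully home on the nut, which I judge tight but could not confirm, since the nut had turned about 34° and stayed put under roughly 0.4 N m while the socket slipped on it; the too-small and too-large sockets stood upright in the tray when last seen.

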